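# Punch the lot tag in the marking well

## Robot

A 6-joint arm with a two-finger parallel gripper is mounted at the origin on a cart in front of the work surface, level with it; the furniture and walls round the work are solid. World frame = base frame: x ahead of the robot, y to its left, z up, the work surface at z = 0. Lengths are in m, angles in degrees, forces in N, time in s.
With the tool pointing down it reaches from about 0.35 to 0.875 m from the base axis. Payload 4.2 kg.
Tool frame: the origin (TCP) lies on the centre line of the jaws, within the pads' length; the fingertips stand 19 mm ahead of it and the grasp point (between the pads) is the TCP; x points along the fingers, y is the direction in which the jaws open and shut, and the axes are right-handed (so a half turn about x gives the same grasp; the last joint's range is limited). The gripper opens to 87 mm and grips with 3 to 60 N. Pads are 19 mm wide; open, the fingers measure 117 mm over their backs; the gripper's body (75 mm by 190 mm) begins 51 mm behind the grasp point.
Start: joints at [84.488, 22.042, 0.453, 0, -68.411, -14.817], TCP at [0.217, 0.586, 0.242] pointing down, gripper open.
Joint ranges: [-179.83, 179.83], [-69.29, 118.12], [-61.27, 80.66], [-181.25, 117.63], [-171.15, -9.14], [-177.46, 177.46]. Speed limits (degrees/s): [159.86, 159.86, 180, 180, 180, 180].

## Interface

Orientations are given as a 3x3 rotation matrix whose columns are the frame's x, y, z axes.
In Python, from station import * gives the robot as it stands.
- The arm moves only by the shell command python3 -m creep 'ROWS'. ROWS is JSON, a list of rows, each a list of 5 numbers: the opening, from 0 (shut) to 1 (fully open), then the shift along the world's x, y, z in mm, then the turn about the world's z in rad. In form: [[jaw, x, y, z, turn], ...]. A call has exactly 8 rows; each row is the pose to reach, as a shift and turn from the pose measured when the call began; what a row does not reach only later rows make up. A row lasts 1/10 s, in which the tool goes at most 50 mm and 8.59 degrees, less where a joint would pass 70% of its speed; a pose out of reach is approached as far as the arm can. A call with a gripper value outside its range is refused whole. The fingers move at their own pace and stop on an object; the grip force is fixed at half the most. Time passes only in rows, so rows that repeat a pose let the fingers close, or fill a call up. It gives the time, the measured TCP pose, the force and the opening at its end, in the units of the state.
- sense(): the state, without advancing time (a new reading comes with each control period).
- capture(name): name is "scene" or "top" or "wrist"; returns a dict with "image" (480x640x3 uint8, blue, green, red), "z_map" (480x640 float32, m along the optical axis (not along the pixel's ray), 0 where there is no reading), "mtx" (3x3 intrinsics, pixels), "k1" (the pictures are not rectified: a ray, as slopes to the right and down, at radius r is drawn at 1 + k1 r^2 times it, then the intrinsics apply), "eye" and "attitude" of the camera in the world. Camera axes: x right, y up, looking along -z (the intrinsics and any distortion apply to the point x, -y, -z); pixel columns grow to the right and rows downward; lengths in m; the calibration is good to about 2 mm. A picture is of the moment at which its call begins.
- finish_job(): hands the job in, once; it reports no verdict.
Trained networks look in a picture, given as the dict that the camera call returned (one of the last four; its "shot" number tells which), for a name from the list of things; names that differ only in an ending like _2 or _b are one class to them, and where a whole thing is asked for, a point or a joint stands for the part that bears it (a point fixed in the world has none). Each returns a list of dicts, best first, with "confidence" (0 to 1); they miss things now and then, are a little off and sometimes report something else, mostly with a low value. They report only what shows in the picture. A call takes as long as a camera call. They do not tell look-alikes from the thing itself.
- look_for(picture, thing): "box" ([left, top, right, bottom] in pixels, round what is visible of it).
- mark_of(picture, thing): "centre" ([column, row] in pixels: a listed point, or the origin of a listed thing).
The state is a dict: "time_s": time; "joints": joint angles; "joint_velocities": joint speeds; "effort": joint torques, N m; "tcp_pos": TCP position; "ee_rot": TCP orientation; "wrist_force": force on the tool from outside, world axes, zero at the start; "moment": the same for the moment, N m; "gripper_width": opening from 0.0 (shut) to 1.0 (fully open).
Only numpy, scipy, OpenCV 4.12 (cv2) and the standard library are available. Lean on these libraries where they do the work, as an engineer would, in place of code of your own. Each camera call takes 0.05 s, during which the arm holds its last target.

## Task

The lot tag lying at the bottom of the marking well has to be punched: lift the dust cap off the well and set it, knob up, in the round dish. Take the cocked spring punch from its leaning stand, hold it upright in the well with its point on the tag and press gently straight down until the spring trips with a snap, without bearing down hard on the tag after that. Put the fired punch back in its leaning stand with the flange fully home, leave the cap in the dish, and do not disturb the power bank, the swab pack or the loose standing tube.

Things in the scene. Friction and masses are not known exactly. Their poses are not given: they have to be found in the camera images.
- well: Fixed marking well: upright aluminium sleeve (outside 40 mm, bore 28 mm, top rim 70 mm above the desk) on a dark round foot 72 mm across, 10 mm thick. Origin at the centre of the foot's underside, z up. In the bore lies an aluminium tag, 26 mm across, on a rigid anvil set at an unmeasured height: the tag is anywhere from 6 to 28 mm below the rim.
- well_rim (a point): Centre of the well's top rim, 70 mm above the desk; z up.
- cap: Black loose dust cap, 40 to 70 g, over the well's sleeve at the start: inverted cup 53 mm across (inside 47 mm), 16 mm high (roof 4 mm), with a round knob on top, 16 mm across, 20 mm tall. Origin at the centre of the skirt's lower edge, z up; the knob spans z = 16 to 36 mm. On the well its origin is 58 mm above the desk. It lifts straight off.
- dish: Fixed shallow round aluminium dish for the cap, 86 mm across the rim, 12 mm high, inside about 74 mm across at the floor, which is 4 mm above the desk. Origin at the centre of its underside, z up.
- sleeve: Leaning socket of the grey punch stand: fixed aluminium tube, outside diameter 31 mm, bore 20 mm, 34 mm long, open at both ends. Origin at the centre of its upper mouth, 80 mm above the desk; z along the tube out of the mouth, leaning 28 degrees from vertical towards the robot's side; y level. Below it two grey cheeks, 42 mm over their outsides, on a base plate 110 x 70 mm.
- punch: Steel spring punch, 280 g, in the leaning socket at the start, flange on the socket's mouth, nose hanging free. Origin at the centre of the flange's underside, z along the punch to the head. Flange 31 mm across, z = 0 to 6 mm; ringed grip barrel 20 mm across, z = 6 to 72 mm (top end); lower barrel 16 mm across, z = 0 to -40 mm, foot chamfered; below it the sliding nose, 7.6 mm across.
- punch_point (a point): Tip of the nose, on the punch's axis: z = -68 mm of the punch while cocked, -56 to -57 mm once fired. Pushing the nose in takes 5 to 7 N at first, rising to 9 to 18 N after 7 mm; past 8 mm it trips: the force drops to nothing and the nose snaps in to 11 to 12 mm by itself and stays there (fired). Pressing farther is rigid contact with the tag, which must not take over 40 N.
- swab: Bystander: thin paper swab pack lying flat, 24 x 178 x 4 mm, origin at the centre of its underside, y along it.
- power_bank: Bystander: dark power bank lying flat, 150 x 66 x 21 mm, origin at the centre of its underside.
- spare_tube: Bystander: capped sample tube standing upright on the desk by itself, 24 mm across, 98 mm tall, origin at the centre of its underside.
There are look-alikes about, which are no part of the job. There is more than one size of the cap; the job needs the middle-sized.

How it is judged (in metres and radians):
On the way, in this order (a step that is already met when the one before it is completed fails the run):
1. the cap stands in the dish, knob up, let go (horizontal distance between cap and dish below 0.018 m and z of cap in the frame of dish below 0.008 m and angle between cap's own z axis and vertical below 0.1 rad and contact force between cap and the fingers below 0.1 N), for 0.2 s.
2. the cocked punch is upright in the well, its point below the rim (horizontal distance between punch_point and well_rim below 0.014 m and z of punch_point in the frame of well_rim below -0.003 m and angle between punch's own z axis and vertical below 0.2 rad and z of punch_point in the frame of punch below -0.0645 m), for 0.05 s.
3. the punch trips upright in the well (horizontal distance between punch_point and well_rim below 0.014 m and z of punch_point in the frame of well_rim below -0.003 m and angle between punch's own z axis and vertical below 0.2 rad and z of punch_point in the frame of punch above -0.0602 m), for 0.05 s.
At the end, for the whole second after the job is handed in: The punch is fired (nose drawn in 8 mm or more, so that it stays) and rests in the leaning socket with its flange home (origin within 8 mm of the socket's mouth centre, axes within 8 degrees); the cap rests knob up in the dish, within 18 mm of its centre; both are still (horizontal distance between cap and dish below 0.018 m and z of cap in the frame of dish below 0.008 m and angle between cap's own z axis and vertical below 0.1 rad and z of punch_point in the frame of punch above -0.0602 m and distance between punch and sleeve below 0.008 m and angle between the z axis of punch and the z axis of sleeve, either way round below 0.14 rad and linear speed of each of punch, cap below 0.02 m/s); the robot touches nothing.
It fails at once if the punch bears on the tag with more than 40 N (contact force between punch and anvil above 40 N).
It fails at once if the power bank, swab pack or spare tube is moved 20 mm or the tube tipped (distance of any of swab, power_bank, spare_tube from where it was at the start of the episode above 0.02 m or angle between spare_tube's own z axis and vertical above 0.3 rad).
It also fails if it takes over 61 s, if anything falls off the work surface, if the arm or the gripper's body presses on something with over 40 N, if the wrist force passes 120 N, or if a joint passes its speed limit or range.

## Working session

There is one attempt and no reset: what is moved stays moved. The work goes in short steps, Python scripts to look and compute and a shell command to move; the robot and the scene stay as the last step left them, time stands still between calls to the robot, and variables do not carry over. Pictures are saved under pics/ and viewed, and the job is handed in when it is done.

```bash
mkdir -p pics; ls; cat > h.py <<'E'
from station import *
import numpy as np, cv2
def snap(n,f):
    p=capture(n); cv2.imwrite('pics/'+f,p['image']); return p
def ray(p,u,v):
    K=np.array(p['mtx']);d=np.array([(u-K[0,2])/K[0,0],(v-K[1,2])/K[1,1]])
    s=d.copy()
    for _ in range(30): s=d/(1+p['k1']*(s@s))
    return np.array(p['attitude'])@np.array([s[0],-s[1],-1.0])
def atz(p,u,v,z):
    r=ray(p,u,v);e=np.array(p['eye']);return e+r*(z-e[2])/r[2]
def dep(p,u,v):
    z=p['z_map'][int(round(v)),int(round(u))];return np.array(p['eye'])+ray(p,u,v)*z
def proj(p,X):
    c=np.array(p['attitude']).T@(np.array(X)-np.array(p['eye']));s=np.array([c[0],-c[1]])/-c[2]
    s=s*(1+p['k1']*(s@s));K=np.array(p['mtx']);return np.array([K[0,0]*s[0]+K[0,2],K[1,1]*s[1]+K[1,2]])
E
python3 - <<'E'
from h import *
np.set_printoptions(precision=4,suppress=True)
s=sense();print(s['time_s'],s['tcp_pos'],s['ee_rot'],s['wrist_force'],s['gripper_width'])
for n in ['scene','top']:
    p=snap(n,n+'1.png');print(n,p['eye'],p['mtx'],p['k1'],p['attitude'])
    for t in ['well','cap','dish','sleeve','punch','punch_point','swab','power_bank','spare_tube']:
        for m in mark_of(p,t)[:4]:
            u,v=m['centre'];print(t,np.round([u,v]),round(m['confidence'],2),dep(p,min(max(u,0),639),min(max(v,0),479)))
print(sense()['time_s'])
E
```

```text
pics
0.0 [0.2169 0.5856 0.2404] [[-0.0007 -0.3476 -0.9376]
 [-0.0021 -0.9376  0.3476]
 [-1.      0.0022 -0.0001]] [ 0.1109 -0.0715 -0.9939] 0.9993487568165028
scene [-0.1351  0.2976  0.5386] [[547.0644   0.     320.4881]
 [  0.     547.0644 237.4747]
 [  0.       0.       1.    ]] -0.03839744829240307 [[-0.4356  0.485  -0.7583]
 [-0.9001 -0.2386  0.3645]
 [-0.0041  0.8413  0.5405]]
well [328. 287.] 0.83 [ 0.4673 -0.0045  0.0143]
cap [340. 341.] 0.83 [0.344  0.0386 0.0234]
cap [333. 256.] 0.75 [ 0.4617 -0.0093  0.0738]
cap [273. 302.] 0.71 [0.4746 0.0839 0.0115]
sleeve [192. 281.] 0.52 [0.4712 0.199  0.0909]
punch [192. 280.] 0.57 [0.4679 0.1998 0.0957]
punch_point [405. 246.] 0.56 [ 0.5253 -0.1849  0.0035]
swab [387. 216.] 0.98 [ 0.6285 -0.2115  0.0032]
power_bank [166. 261.] 0.56 [0.6401 0.2076 0.0204]
spare_tube [321. 226.] 0.8 [ 0.6401 -0.0766  0.0097]
top [ 0.3626 -0.0013  1.1535] [[573.4974   0.     325.84  ]
 [  0.     573.4974 238.6944]
 [  0.       0.       1.    ]] -0.08463031140301654 [[-0.0093  0.9872 -0.1595]
 [-0.9999 -0.0115 -0.0126]
 [-0.0143  0.1594  0.9871]]
well [342. 270.] 0.76 [ 0.4764 -0.0179  0.0833]
cap [341. 264.] 0.85 [ 0.4857 -0.0151  0.0925]
cap [320. 325.] 0.84 [0.3738 0.0263 0.048 ]
cap [292. 268.] 0.73 [0.4882 0.0815 0.0214]
dish [428. 254.] 0.94 [ 0.5149 -0.1924  0.0048]
sleeve [228. 262.] 0.44 [0.491  0.1942 0.0961]
punch [229. 268.] 0.85 [0.4783 0.1891 0.1157]
swab [440. 196.] 0.72 [ 0.6341 -0.2221  0.0071]
swab [228. 262.] 0.57 [0.4925 0.1957 0.0963]
power_bank [232. 183.] 0.85 [0.6635 0.2046 0.0207]
spare_tube [367. 185.] 0.63 [ 0.6493 -0.0707  0.0438]
1.0
```

View pics/scene1.png

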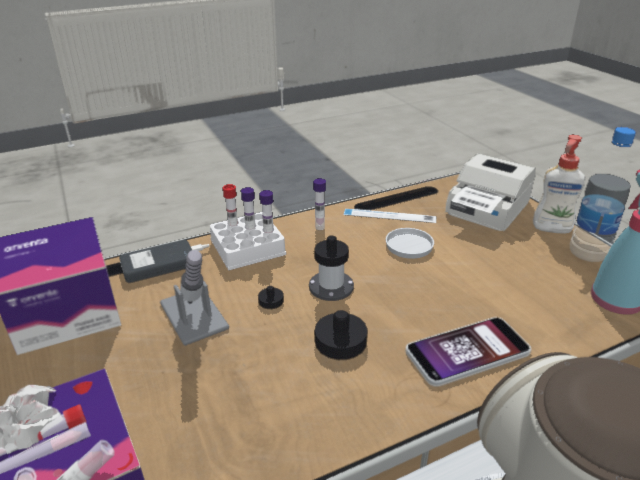

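View pics/top1.png

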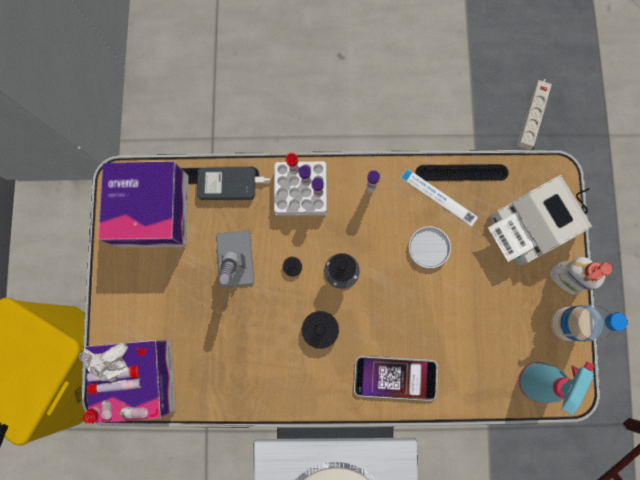

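The three caps are at scene pixels (340,341), on the desk and large, (273,302), on the desk and small, and (333,256), on the well and medium. The one on the well fits, as it is middle-sized and sits over the sleeve. I'll confirm with crops.

```bash
python3 - <<'E'
from h import *
np.set_printoptions(precision=4,suppress=True)
a=cv2.imread('pics/scene1.png');b=cv2.imread('pics/top1.png')
c1=cv2.resize(a[230:360,240:380],(560,520)[::1],interpolation=cv2.INTER_CUBIC)
cv2.imwrite('pics/c1.png',c1)
c2=cv2.resize(b[220:300,200:400],(800,320),interpolation=cv2.INTER_CUBIC)
c3=cv2.resize(b[220:290,200:270],(560,560),interpolation=cv2.INTER_CUBIC)
cv2.imwrite('pics/c2.png',c2);cv2.imwrite('pics/c3.png',c3)
p=snap('top','top2.png')
# cap circles by depth band
for n,(u,v) in {'cap':(341,268),'big':(320,328),'small':(292,267)}.items():
    for z in (0.0,.05,.074,.094): print(n,z,atz(p,u,v,z)[:2])
zm=p['z_map']
# point cloud
vs,us=np.mgrid[0:480,0:640]
K=p['mtx'];d=np.stack([(us-K[0,2])/K[0,0],(vs-K[1,2])/K[1,1]],-1);s=d.copy()
for _ in range(20): s=d/(1+p['k1']*(s**2).sum(-1,keepdims=True))
P=np.stack([s[...,0],-s[...,1],-np.ones_like(s[...,0])],-1)*zm[...,None]@np.array(p['attitude']).T+np.array(p['eye'])
np.save('P.npy',P)
def rg(x0,x1,y0,y1,z0,z1):
    q=P.reshape(-1,3);m=(q[:,0]>x0)&(q[:,0]<x1)&(q[:,1]>y0)&(q[:,1]<y1)&(q[:,2]>z0)&(q[:,2]<z1);return q[m]
q=rg(.42,.54,-.07,.04,.066,.082);print('cap roof',len(q),q.mean(0),q.min(0),q.max(0))
q=rg(.42,.54,-.07,.04,.085,.11);print('knob',len(q),q.mean(0),q.min(0),q.max(0))
q=rg(.45,.58,-.26,-.13,.008,.03);print('dish rim',len(q),q.mean(0),q.min(0),q.max(0))
q=rg(.35,.62,.12,.26,.05,.3);print('stand',len(q),q.mean(0),q.min(0),q.max(0))
q=rg(.45,.8,.22,.5,.05,.5);print('box',len(q),q.min(0),q.max(0))
q=rg(.2,.8,-.5,.5,-.02,.01);print('desk',np.median(q[:,2]))
q=rg(.56,.8,-.05,.2,.05,.5);print('rack',len(q),q.min(0),q.max(0))
E
```

```text
cap 0.0 [ 0.4887 -0.0166]
cap 0.05 [ 0.4832 -0.016 ]
cap 0.074 [ 0.4806 -0.0156]
cap 0.094 [ 0.4784 -0.0154]
big 0.0 [0.369  0.0268]
big 0.05 [0.3687 0.0255]
big 0.074 [0.3686 0.025 ]
big 0.094 [0.3685 0.0245]
small 0.0 [0.4918 0.0825]
small 0.05 [0.4862 0.0789]
small 0.074 [0.4835 0.0771]
small 0.094 [0.4813 0.0757]
cap roof 549 [ 0.4832 -0.0166  0.0745] [ 0.4578 -0.0422  0.0667] [0.5094 0.009  0.0817]
knob 54 [ 0.483  -0.0168  0.0939] [ 0.4755 -0.0229  0.0851] [ 0.4896 -0.0098  0.099 ]
dish rim 301 [ 0.5315 -0.198   0.0112] [ 0.487  -0.2373  0.008 ] [ 0.5711 -0.1531  0.0189]
stand 508 [0.4856 0.1922 0.099 ] [0.4486 0.1748 0.0507] [0.5176 0.2192 0.1516]
box 6475 [0.5354 0.2995 0.0501] [0.6871 0.4436 0.1151]
desk 0.0003297949702791847
rack 534 [0.6268 0.0165 0.0503] [0.7003 0.0886 0.1117]
```

View pics/c1.png

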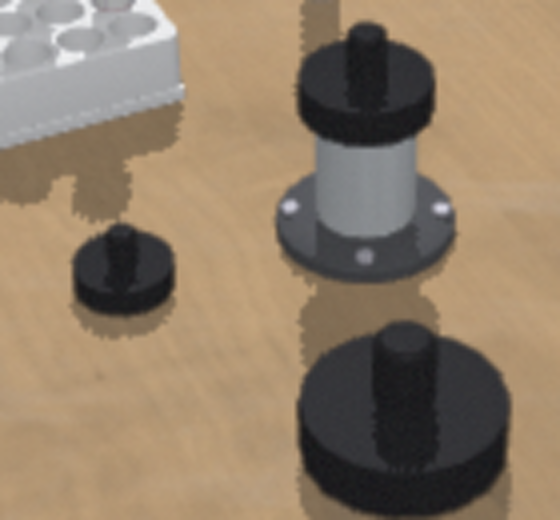

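View pics/c3.png

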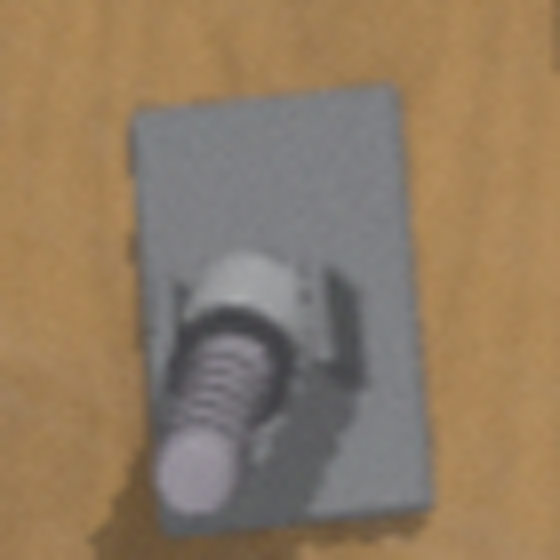

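The large crop (c1) confirms it: the cap on the well, scene (333,256), measures about 52 mm across and is the middle one. I'll move above it.

```bash
python3 -m creep '[[1,30,-40,0,0],[1,55,-80,0,0],[1,70,-125,0,0],[1,85,-170,0,0],[1,100,-215,0,0],[1,120,-260,0,0],[1,140,-305,0,0],[1,160,-350,0,0]]'; python3 - <<'E'
import numpy as np
P=np.load('P.npy').reshape(-1,3)
m=(P[:,0]>.40)&(P[:,0]<.53)&(P[:,1]>.14)&(P[:,1]<.26)&(P[:,2]>.075)
q=P[m];
for z in np.arange(.075,.16,.01):
    r=q[(q[:,2]>z)&(q[:,2]<=z+.01)]
    if len(r): print(round(z,3),len(r),r.mean(0).round(4),r.min(0).round(4),r.max(0).round(4))
b=P[(P[:,0]>.38)&(P[:,0]<.62)&(P[:,1]>.12)&(P[:,1]<.27)&(P[:,2]>.004)&(P[:,2]<.03)]
import cv2
print(len(b),np.median(b[:,2]),cv2.minAreaRect((b[:,:2]*1000).astype(np.float32)))
E
```

```text
time_s: 1.85
tcp_pos: [0.3774, 0.2343, 0.242]
ee_rot: [[0.001, -0.347, -0.938], [0.001, -0.938, 0.347], [-1.0, -0.001, -0.001]]
wrist_force: [1.2, 0.6, -0.4]
gripper_width: 1.0
0.075 53 [0.4957 0.19   0.0804] [0.4747 0.1802 0.0752] [0.5093 0.2105 0.085 ]
0.085 96 [0.4932 0.1947 0.0892] [0.4795 0.1812 0.0851] [0.5024 0.2103 0.0948]
0.095 28 [0.4862 0.1921 0.0993] [0.4764 0.1848 0.0951] [0.4974 0.204  0.1044]
0.105 25 [0.4806 0.1917 0.1108] [0.4694 0.1842 0.1056] [0.4867 0.203  0.1149]
0.115 31 [0.475  0.1915 0.1205] [0.4607 0.1835 0.1153] [0.4801 0.2027 0.1249]
0.125 24 [0.4696 0.1899 0.1301] [0.4635 0.1831 0.126 ] [0.4733 0.2012 0.135 ]
0.135 86 [0.4581 0.1918 0.1415] [0.4486 0.1832 0.1355] [0.4706 0.2031 0.145 ]
0.145 27 [0.4589 0.1923 0.1468] [0.4517 0.1854 0.1451] [0.4642 0.1995 0.1516]
1576 0.007737788428882397 ((501.7225036621094, 195.066650390625), (235.4547119140625, 149.64349365234375), 0.10270053893327713)
```

```bash
python3 -m creep '[[1,20,-45,0,0.1],[1,40,-90,0,0.2],[1,60,-135,-10,0.3],[1,80,-180,-20,0.35],[1,98,-225,-30,0.35],[1,106,-251,-40,0.35],[1,106,-251,-40,0.35],[1,106,-251,-40,0.35]]'; python3 - <<'E'
from h import *
np.set_printoptions(precision=4,suppress=True)
p=snap('wrist','w1.png');print(p['eye'],p['attitude'])
for t in ['cap','well','well_rim']:
    for m in mark_of(p,t)[:3]:
        print(t,m['centre'],m['confidence'],dep(p,*np.clip(m['centre'],0,[639,479])),atz(p,*m['centre'],.058))
s=sense();print(s['tcp_pos'],s['wrist_force'])
E
```

```text
time_s: 2.65
tcp_pos: [0.4835, -0.0173, 0.2019]
ee_rot: [[0.0, -0.006, -1.0], [0.001, -1.0, 0.006], [-1.0, -0.001, -0.0]]
wrist_force: [-0.1, 0.6, 0.7]
gripper_width: 1.003
[ 0.5633 -0.0196  0.3447] [[-0.0057  0.9587  0.2844]
 [-1.     -0.0049 -0.0036]
 [-0.002  -0.2845  0.9587]]
cap [328.0, 231.5] 0.78 [ 0.4915 -0.0217  0.081 ] [ 0.4853 -0.0219  0.058 ]
cap [282.4, 331.8] 0.76 [ 0.5181 -0.0097  0.2658] [0.3991 0.0162 0.058 ]
cap [212.3, 205.4] 0.71 [0.4975 0.0779 0.0149] [0.5061 0.0652 0.058 ]
[ 0.4835 -0.0157  0.2027] [ 0.0289 -0.4968  0.4473]
```

View pics/w1.png

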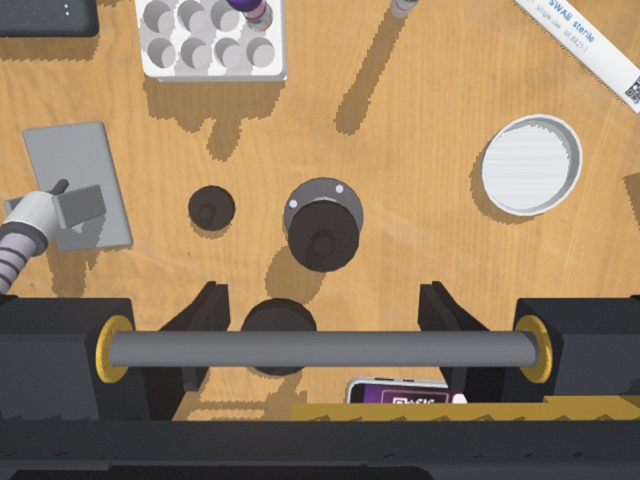

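The wrist view shows the cap at about (322,237) with its knob at (323,245), the dish at (531,165), and the stand and leaning punch at the left edge. Next I'll measure the knob, the dish and the stand's heading.

```bash
python3 - <<'E'
from h import *
np.set_printoptions(precision=4,suppress=True)
p=capture('wrist')
vs,us=np.mgrid[0:480,0:640]
K=p['mtx'];d=np.stack([(us-K[0,2])/K[0,0],(vs-K[1,2])/K[1,1]],-1);s=d.copy()
for _ in range(20): s=d/(1+p['k1']*(s**2).sum(-1,keepdims=True))
P=np.stack([s[...,0],-s[...,1],-np.ones_like(s[...,0])],-1)*p['z_map'][...,None]@np.array(p['attitude']).T+np.array(p['eye'])
q0=P[:290].reshape(-1,3)
def rg(x0,x1,y0,y1,z0,z1):
    q=q0;m=(q[:,0]>x0)&(q[:,0]<x1)&(q[:,1]>y0)&(q[:,1]<y1)&(q[:,2]>z0)&(q[:,2]<z1);return q[m]
def st(n,q):print(n,len(q),q.mean(0),(q.min(0)+q.max(0))/2,q.max(0)-q.min(0))
st('roof',rg(.43,.54,-.07,.04,.068,.08))
st('knob',rg(.43,.54,-.07,.04,.088,.1))
st('dish',rg(.47,.6,-.27,-.12,.0095,.016))
b=rg(.38,.62,.12,.27,.004,.02);st('plate',b)
im=cv2.resize(p['image'][100:300,0:150],(600,800)[::1])
cv2.imwrite('pics/w1c.png',cv2.resize(p['image'][100:300,0:150],(450,600)))
# plate edges: points of corners in pixels (approx) at z=plate top
for uv in [(24,130),(102,122),(131,243)]: print(uv,atz(p,*uv,.008),dep(p,uv[0],uv[1]))
E
```

```text
roof 3448 [ 0.4859 -0.0181  0.0737] [ 0.4844 -0.0183  0.074 ] [0.0525 0.0523 0.0119]
knob 411 [ 0.4852 -0.0182  0.0931] [ 0.4846 -0.0182  0.0919] [0.0151 0.0145 0.0078]
dish 1227 [ 0.5299 -0.1993  0.0112] [ 0.5292 -0.1959  0.0115] [0.0855 0.0852 0.004 ]
plate 7891 [0.5179 0.1931 0.0079] [0.5114 0.1972 0.012 ] [0.1151 0.0804 0.016 ]
(24, 130) [0.5612 0.2363 0.008 ] [ 0.5611  0.2429 -0.0007]
(102, 122) [0.5673 0.1688 0.008 ] [0.5673 0.1692 0.0073]
(131, 243) [0.4613 0.1594 0.008 ] [0.461  0.16   0.0068]
```

View pics/w1c.png

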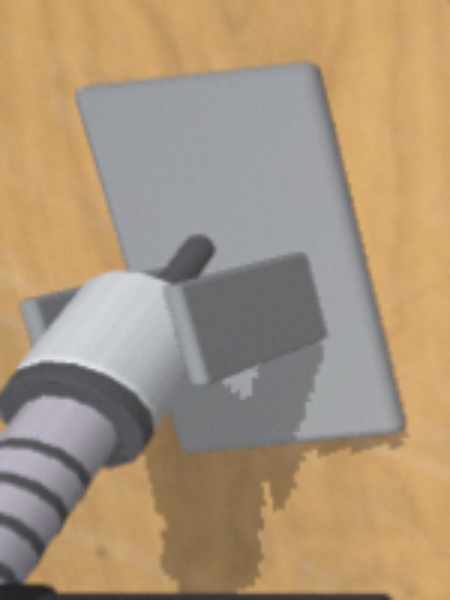

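```bash
python3 -m creep '[[1,1,-1,-40,0],[1,1,-1,-75,0],[1,1,-1,-95,0],[1,1,-1,-106,0],[1,1,-1,-106,0],[0.5,1,-1,-106,0],[0,1,-1,-106,0],[0,1,-1,-106,0]]'; python3 -m creep '[[0,0,0,0,0],[0,0,0,0,0],[0,0,0,5,0],[0,0,0,12,0],[0,0,0,25,0],[0,0,0,35,0],[0,0,0,45,0],[0,0,0,45,0]]'; python3 - <<'E'
from h import *
p=snap('wrist','w2.png');print(sense()['wrist_force'])
E
```

```text
time_s: 3.7
tcp_pos: [0.4853, -0.0165, 0.0978]
ee_rot: [[0.004, -0.002, -1.0], [0.002, -1.0, 0.002], [-1.0, -0.002, -0.004]]
wrist_force: [0.1, 0.1, 0.3]
gripper_width: 0.81
time_s: 4.5
tcp_pos: [0.4863, -0.0163, 0.1445]
ee_rot: [[0.008, -0.002, -1.0], [0.003, -1.0, 0.002], [-1.0, -0.003, -0.008]]
wrist_force: [0.3, 0.0, 0.3]
gripper_width: 0.082
[-0.27605952  0.73792991 -0.49257172]
```

View pics/w2.png

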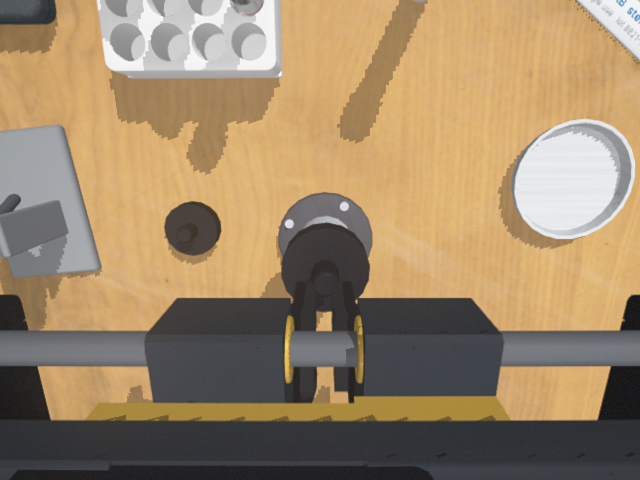

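The fingers close slowly, about 1 s for the full travel, so I lifted before they had gripped. The cap is still on the well (knob at (325,278)). I'll reopen partly, go down and wait longer.

```bash
python3 -m creep '[[0.55,-1,-1,0,0],[0.55,-1,-1,0,0],[0.55,-1,-1,0,0],[0.55,-1,-1,0,0],[0.55,-1,-1,0,0],[0.55,-1,-1,0,0],[0.55,-1,-1,0,0],[0.55,-1,-1,0,0]]'; python3 - <<'E'
from h import *
np.set_printoptions(precision=4,suppress=True)
p=snap('wrist','w3.png')
vs,us=np.mgrid[0:480,0:640]
K=p['mtx'];d=np.stack([(us-K[0,2])/K[0,0],(vs-K[1,2])/K[1,1]],-1);s=d.copy()
for _ in range(20): s=d/(1+p['k1']*(s**2).sum(-1,keepdims=True))
P=np.stack([s[...,0],-s[...,1],-np.ones_like(s[...,0])],-1)*p['z_map'][...,None]@np.array(p['attitude']).T+np.array(p['eye'])
q0=P[:310].reshape(-1,3)
def rg(x0,x1,y0,y1,z0,z1):
    q=q0;m=(q[:,0]>x0)&(q[:,0]<x1)&(q[:,1]>y0)&(q[:,1]<y1)&(q[:,2]>z0)&(q[:,2]<z1);return q[m]
def st(n,q):print(n,len(q),q.mean(0),(q.min(0)+q.max(0))/2,q.max(0)-q.min(0))
st('roof',rg(.43,.54,-.07,.04,.068,.08))
st('knob',rg(.43,.54,-.07,.04,.088,.1))
E
```

```text
time_s: 5.35
tcp_pos: [0.4847, -0.0174, 0.1436]
ee_rot: [[0.006, -0.002, -1.0], [0.003, -1.0, 0.002], [-1.0, -0.003, -0.006]]
wrist_force: [0.2, -0.0, 0.5]
gripper_width: 0.546
roof 5209 [ 0.4865 -0.0182  0.0736] [ 0.4843 -0.0182  0.074 ] [0.053  0.0518 0.0118]
knob 657 [ 0.4854 -0.0182  0.0931] [ 0.4841 -0.0183  0.092 ] [0.0164 0.0153 0.0078]
```

View pics/w3.png

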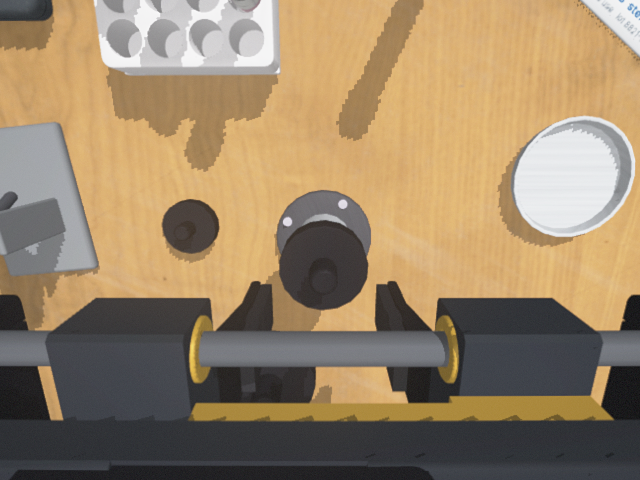

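Cap unmoved, knob at (322,280). I'll go down and close with plenty of waiting.

```bash
python3 -m creep '[[0.4,0,-1,-25,0],[0.35,0,-1,-42,0],[0.3,0,-1,-47,0],[0.3,0,-1,-47,0],[0,0,-1,-47,0],[0,0,-1,-47,0],[0,0,-1,-47,0],[0,0,-1,-47,0]]'; python3 -m creep '[[0,0,0,0,0],[0,0,0,0,0],[0,0,0,3,0],[0,0,0,10,0],[0,0,0,25,0],[0,0,0,35,0],[0,0,0,45,0],[0,0,0,45,0]]'
```

```text
time_s: 6.2
tcp_pos: [0.4854, -0.0182, 0.0975]
ee_rot: [[0.008, -0.002, -1.0], [0.003, -1.0, 0.002], [-1.0, -0.003, -0.008]]
wrist_force: [-0.3, 0.6, 2.1]
gripper_width: 0.168
time_s: 7.0
tcp_pos: [0.4864, -0.0179, 0.1441]
ee_rot: [[0.012, -0.001, -1.0], [0.004, -1.0, 0.001], [-1.0, -0.004, -0.012]]
wrist_force: [-0.2, 0.1, -0.8]
gripper_width: 0.171
```

```bash
python3 -m creep '[[0,11,-45,0,0],[0,22,-90,0,0],[0,34,-135,0,0],[0,44,-178,0,0],[0,44,-178,-30,0],[0,44,-178,-60,0],[0,44,-178,-75,0],[0,44,-178,-75,0]]'; python3 - <<'E'
from h import *
p=snap('wrist','w4.png');print(sense()['wrist_force'],sense()['tcp_pos'])
E
```

```text
time_s: 7.8
tcp_pos: [0.528, -0.1959, 0.066]
ee_rot: [[0.005, -0.002, -1.0], [0.005, -1.0, 0.002], [-1.0, -0.005, -0.005]]
wrist_force: [0.2, -0.2, -0.6]
gripper_width: 0.168
[-0.19208023  0.5684344  -0.12779506] [ 0.52947851 -0.19600614  0.06782572]
```

View pics/w4.png

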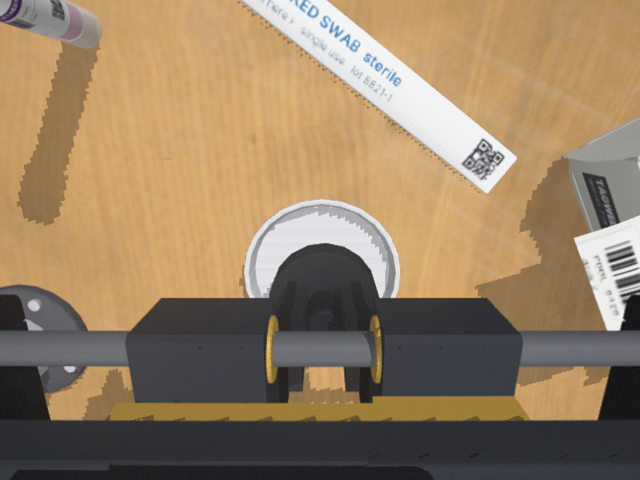

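The cap is held above the dish, centred at column ~323. I'll lower it, release and rise.

```bash
python3 -m creep '[[0,0,0,-15,0],[0,0,0,-19,0],[0,0,0,-22,0],[0,0,0,-23,0],[0,0,0,-23,0],[0.5,0,0,-23,0],[0.5,0,0,-23,0],[0.5,0,0,-23,0]]'; python3 -m creep '[[0.6,0,0,0,0],[0.6,0,0,0,0],[0.6,0,0,15,0],[0.6,0,0,50,0],[0.6,0,0,90,0],[0.6,-30,40,120,0],[0.6,-40,80,120,0],[0.6,-44,120,120,0]]'; python3 - <<'E'
from h import *
p=snap('wrist','w5.png');print(sense()['wrist_force'],sense()['tcp_pos'])
q=snap('scene','s5.png')
E
```

```text
time_s: 8.65
tcp_pos: [0.5297, -0.196, 0.0452]
ee_rot: [[0.009, -0.001, -1.0], [0.004, -1.0, 0.001], [-1.0, -0.004, -0.009]]
wrist_force: [-0.5, 0.6, 0.6]
gripper_width: 0.359
time_s: 9.45
tcp_pos: [0.4847, -0.075, 0.1668]
ee_rot: [[0.012, -0.003, -1.0], [0.005, -1.0, 0.003], [-1.0, -0.005, -0.012]]
wrist_force: [0.6, 0.2, 0.1]
gripper_width: 0.602
[-2.43319881  2.77575331 -0.22474921] [ 0.4845701  -0.07109545  0.16636534]
```

View pics/w5.png

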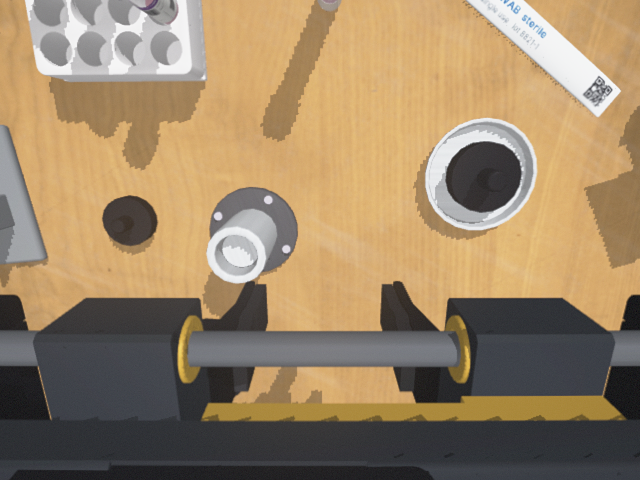

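View pics/s5.png

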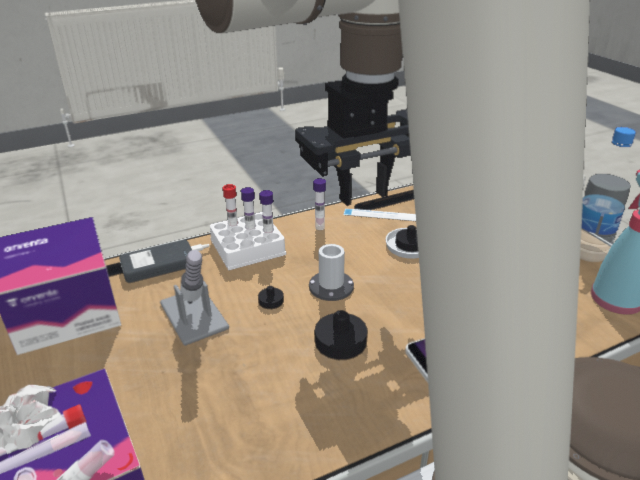

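The cap stands knob up in the dish (wrist (484,177)), the well is open at (238,255), and the bystanders are in place. I'll measure the rim and tag, then go to the stand.

```bash
cat >> h.py <<'E'
np.set_printoptions(precision=4,suppress=True)
def cloud(p,rows=480):
    vs,us=np.mgrid[0:480,0:640]
    K=p['mtx'];d=np.stack([(us-K[0,2])/K[0,0],(vs-K[1,2])/K[1,1]],-1);s=d.copy()
    for _ in range(20): s=d/(1+p['k1']*(s**2).sum(-1,keepdims=True))
    P=np.stack([s[...,0],-s[...,1],-np.ones_like(s[...,0])],-1)*p['z_map'][...,None]@np.array(p['attitude']).T+np.array(p['eye'])
    return P[:rows].reshape(-1,3)
def rg(q,x0,x1,y0,y1,z0,z1):
    m=(q[:,0]>x0)&(q[:,0]<x1)&(q[:,1]>y0)&(q[:,1]<y1)&(q[:,2]>z0)&(q[:,2]<z1);return q[m]
def st(n,q):print(n,len(q),q.mean(0),(q.min(0)+q.max(0))/2,q.max(0)-q.min(0))
E
python3 - <<'E'
from h import *
p=capture('wrist');q=cloud(p,300)
r=rg(q,.44,.53,-.06,.03,.067,.074);st('rim',r)
c=(r.min(0)+r.max(0))/2
b=q[(np.hypot(q[:,0]-c[0],q[:,1]-c[1])<.009)&(q[:,2]<.066)]
print(np.percentile(b[:,2],[5,25,50,75,95]),len(b))
b=cloud(capture('top'));b=b[(np.hypot(b[:,0]-.4842,b[:,1]+.0182)<.008)];print(np.percentile(b[:,2],[5,25,50,75,95]),len(b))
E
python3 -m creep '[[1,-8,40,20,0],[1,-16,80,40,0],[1,-24,125,60,0],[1,-32,170,80,0.03],[1,-40,215,95,0.09],[1,-45,263,95,0.09],[1,-45,263,95,0.09],[1,-45,263,95,0.09]]'
python3 - <<'E'
from h import *
p=snap('wrist','w6.png')
q=cloud(p,310);np.save('q6.npy',q)
for z in np.arange(.055,.16,.01):
    r=rg(q,.42,.54,.13,.25,z,z+.01)
    if len(r): print(round(z,3),len(r),r.mean(0).round(4),r.min(0).round(4),r.max(0).round(4))
for t in ['sleeve','punch']:
    for m in mark_of(p,t)[:2]: print(t,m)
E
```

```text
rim 1412 [ 0.4851 -0.0184  0.0694] [ 0.4843 -0.0181  0.0693] [0.0393 0.0399 0.0047]
[0.0539 0.0544 0.0549 0.0553 0.0559] 511
[0.4896 0.4908 0.4919 0.4931 0.4945] 137
time_s: 10.45
tcp_pos: [0.4409, 0.1878, 0.26]
ee_rot: [[0.008, 0.091, -0.996], [0.004, -0.996, -0.091], [-1.0, -0.003, -0.008]]
wrist_force: [0.5, -0.5, 0.4]
gripper_width: 0.996
0.055 468 [0.5054 0.1978 0.0625] [0.4862 0.1756 0.0551] [0.518  0.2186 0.065 ]
0.065 338 [0.5062 0.1977 0.0688] [0.4876 0.1767 0.065 ] [0.5147 0.2182 0.075 ]
0.075 375 [0.4973 0.1964 0.081 ] [0.4773 0.1807 0.075 ] [0.5087 0.2115 0.085 ]
0.085 553 [0.4942 0.1963 0.0892] [0.483  0.1812 0.0851] [0.5037 0.2104 0.095 ]
0.095 200 [0.4864 0.1954 0.1002] [0.4761 0.1852 0.0951] [0.4925 0.2049 0.1049]
0.105 223 [0.4812 0.1948 0.1101] [0.4726 0.1842 0.105 ] [0.4861 0.2044 0.115 ]
0.115 243 [0.4759 0.1945 0.1199] [0.4664 0.1839 0.115 ] [0.4813 0.2041 0.125 ]
0.125 268 [0.4704 0.1939 0.1299] [0.4588 0.1833 0.125 ] [0.4755 0.2034 0.135 ]
0.135 615 [0.4601 0.1929 0.1413] [0.448 0.183 0.135] [0.4707 0.2029 0.145 ]
0.145 122 [0.4608 0.1933 0.1459] [0.4557 0.1859 0.145 ] [0.4649 0.2004 0.148 ]
sleeve {'centre': [319.4, 167.9], 'confidence': 0.92}
punch {'centre': [314.9, 165.9], 'confidence': 0.58}
```

View pics/w6.png

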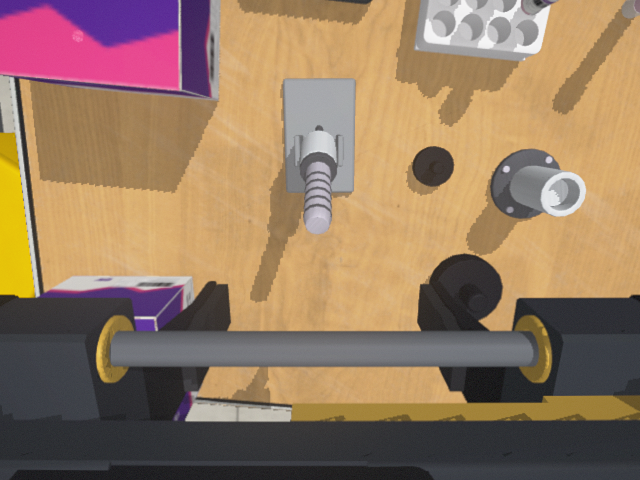

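Wrist view: punch head at (318,218), socket at (319,150), and the well off to the right with its rim at (562,193). The tag is about 14.5 mm below the rim. Punch mouth is about (0.4905, 0.196, 0.080), leaning along (-0.996, -0.089). I'll descend to grip the barrel at s≈44 mm, jaws across the lean plane so that the punch can pivot in the pads.

```bash
python3 -m creep '[[0.6,29,6,-30,0],[0.55,29,6,-65,0],[0.55,29,6,-100,0],[0.55,29,6,-125,0],[0.55,29,6,-141,0],[0.55,29,6,-141,0],[0.3,29,6,-141,0],[0.3,29,6,-141,0]]'; python3 - <<'E'
from h import *
p=snap('scene','s7.png');s=sense();print(s['wrist_force'],s['tcp_pos'],s['ee_rot'][:,0])
cv2.imwrite('pics/s7c.png',cv2.resize(p['image'][150:350,100:300],(600,600)))
E
```

```text
time_s: 11.4
tcp_pos: [0.471, 0.1921, 0.1204]
ee_rot: [[0.011, 0.088, -0.996], [0.005, -0.996, -0.087], [-1.0, -0.004, -0.011]]
wrist_force: [1.2, 0.1, 0.0]
gripper_width: 0.447
[-0.0608 -0.3142  0.7533] [0.4709 0.1923 0.1204] [ 0.0107  0.0056 -0.9999]
```

View pics/s7c.png

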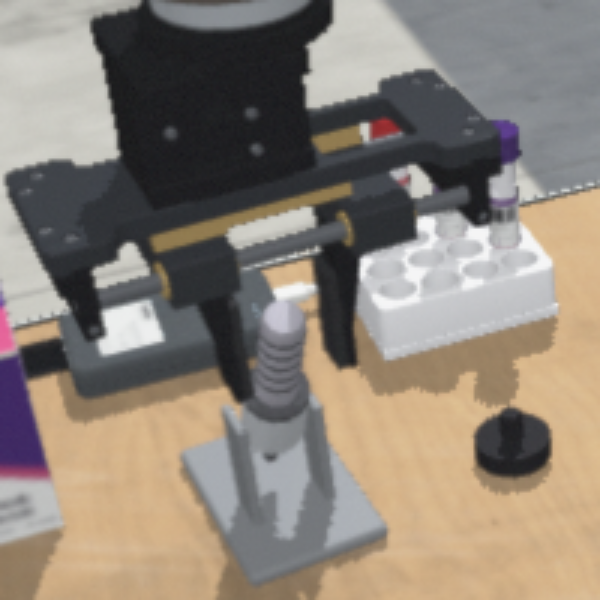

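The fingers straddle the barrel in the crop. Closing.

```bash
python3 -m creep '[[0,0,2,0,0],[0,0,2,0,0],[0,0,2,0,0],[0,0,2,0,0],[0,0,2,0,0],[0,0,2,0,0],[0,0,2,0,0],[0,0,2,0,0]]'; python3 -m creep '[[0,-2,0,3,0],[0,-4,0,8,0],[0,-7,-1,13,0],[0,-9,-1,18,0],[0,-12,-1,22,0],[0,-12,-1,22,0],[0,-12,-1,22,0],[0,-12,-1,22,0]]';python3 - <<'E'
from h import *
p=snap('scene','s8.png');s=sense();print(s['wrist_force'],s['moment'],s['tcp_pos'],s['ee_rot'][:,0])
cv2.imwrite('pics/s8c.png',cv2.resize(p['image'][150:350,100:300],(600,600)))
E
```

```text
time_s: 12.25
tcp_pos: [0.4713, 0.1949, 0.1212]
ee_rot: [[0.012, 0.088, -0.996], [0.007, -0.996, -0.088], [-1.0, -0.006, -0.012]]
wrist_force: [-1.3, 1.8, 6.1]
gripper_width: 0.217
time_s: 13.05
tcp_pos: [0.4591, 0.1938, 0.143]
ee_rot: [[0.012, 0.088, -0.996], [0.006, -0.996, -0.088], [-1.0, -0.005, -0.012]]
wrist_force: [0.3, 0.9, -3.7]
gripper_width: 0.217
[-0.2669  0.1049 -2.9204] [-0.0797  0.0847 -0.0312] [0.4592 0.1938 0.143 ] [ 0.0115  0.0063 -0.9999]
```

View pics/s8c.png

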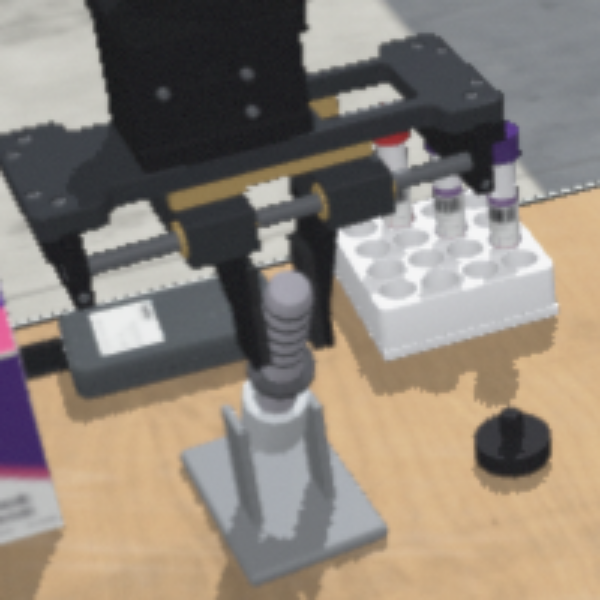

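The punch is gripped and rising along its axis. I'll pull it further.

```bash
python3 -m creep '[[0,-2,0,4,0],[0,-4,0,8,0],[0,-6,-1,12,0],[0,-8,-1,16,0],[0,-10,-1,20,0],[0,-11,-1,22,0],[0,-11,-1,22,0],[0,-11,-1,22,0]]';python3 - <<'E'
from h import *
p=snap('scene','s9.png');s=sense();print(s['wrist_force'],s['moment'],s['tcp_pos'],s['ee_rot'][:,0])
cv2.imwrite('pics/s9c.png',cv2.resize(p['image'][130:330,100:300],(600,600)))
E
```

```text
time_s: 13.9
tcp_pos: [0.4481, 0.1928, 0.165]
ee_rot: [[0.011, 0.088, -0.996], [0.006, -0.996, -0.088], [-1.0, -0.005, -0.012]]
wrist_force: [-0.6, 0.3, -3.4]
gripper_width: 0.221
[-0.2517 -0.111  -1.7109] [-0.0815  0.058   0.0429] [0.4481 0.1927 0.1649] [ 0.0113  0.0061 -0.9999]
```

View pics/s9c.png

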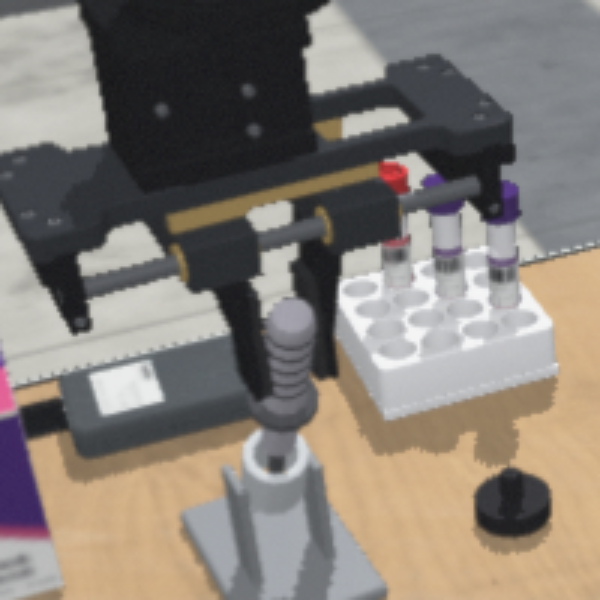

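The foot is just clear of the mouth and the nose is still in the socket. I'll now swing the TCP toward +x so the nose bears on the mouth rim and the punch pivots upright.

```bash
python3 -m creep '[[0,7,1,0,0],[0,13,1,3,0],[0,19,2,5,0],[0,27,2,8,0],[0,35,3,10,0],[0,43,4,11,0],[0,43,4,11,0],[0,43,4,11,0]]';python3 - <<'E'
from h import *
p=snap('scene','s10.png');s=sense();print(s['wrist_force'],s['moment'],s['tcp_pos'],s['ee_rot'][:,0])
cv2.imwrite('pics/s10c.png',cv2.resize(p['image'][130:330,100:300],(600,600)))
E
```

```text
time_s: 14.75
tcp_pos: [0.4917, 0.1967, 0.176]
ee_rot: [[0.012, 0.088, -0.996], [0.006, -0.996, -0.088], [-1.0, -0.005, -0.013]]
wrist_force: [-2.0, -0.4, -2.1]
gripper_width: 0.223
[-1.4285 -0.9333 -2.8738] [-0.2329  0.6602  0.0226] [0.4916 0.1967 0.176 ] [ 0.0124  0.0063 -0.9999]
```

View pics/s10c.png

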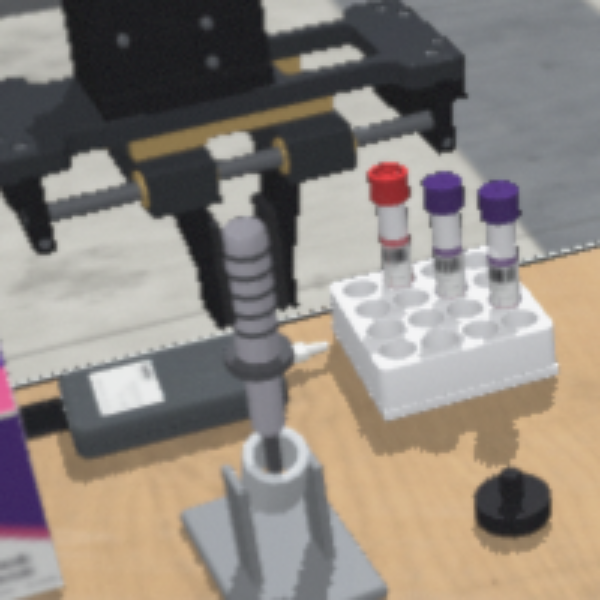

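```bash
cat >> h.py <<'E'
def tiltpred(p,T,s0,angs=(0,5,10,15,20),ss=(70,3,-40)):
    for a in angs:
        t=np.radians(a);ax=np.array([-.996*np.sin(t),-.089*np.sin(t),np.cos(t)])
        print(a,*[proj(p,np.array(T)+ax*(s-s0)/1000).round(1) for s in ss])
E
python3 - <<'E'
from h import *
p=capture('scene');tiltpred(p,sense()['tcp_pos'],45.5)
b=cloud(p);print(len(rg(b,.4,.52,.17,.22,.09,.21)))
q=rg(b,.4,.52,.175,.215,.1,.2)
for z in np.arange(.095,.21,.01):
    r=rg(q,.4,.54,.17,.22,z,z+.01)
    if len(r)>5: print(round(z,3),len(r),r.min(0),np.median(r,0))
E
```

```text
0 [178.5 203.2] [185.7 247. ] [190.  272.9]
5 [179.1 204. ] [184.8 245.6] [188.2 270. ]
10 [179.7 204.9] [183.8 244. ] [186.3 266.8]
15 [180.3 205.9] [182.9 242.3] [184.4 263.2]
20 [180.9 207. ] [181.9 240.4] [182.5 259.5]
1855
0.095 33 [0.4833 0.1903 0.1004] [0.4859 0.1985 0.1023]
0.105 65 [0.4824 0.1902 0.1051] [0.4849 0.1988 0.1102]
0.115 59 [0.4803 0.19   0.115 ] [0.4843 0.1991 0.1193]
0.125 123 [0.4729 0.1827 0.1288] [0.478  0.1981 0.1332]
0.135 153 [0.4748 0.1822 0.135 ] [0.4825 0.1995 0.137 ]
0.145 93 [0.4764 0.1873 0.1454] [0.48   0.1988 0.1506]
0.155 156 [0.4755 0.1782 0.1553] [0.4804 0.1972 0.1607]
0.165 197 [0.4757 0.1775 0.165 ] [0.48   0.1979 0.17  ]
0.175 198 [0.4741 0.1771 0.1751] [0.4799 0.1974 0.1804]
0.185 207 [0.4728 0.1751 0.185 ] [0.4795 0.1965 0.1902]
0.195 126 [0.4733 0.1756 0.1951] [0.4797 0.1954 0.1978]
```

The depth profile shows about 5.5° of lean left. I'll swing a bit further.

```bash
python3 -m creep '[[0,3,0,0,0],[0,6,1,0,0],[0,9,1,0,0],[0,9,1,0,0],[0,9,1,0,0],[0,9,1,0,0],[0,9,1,0,0],[0,9,1,0,0]]';python3 - <<'E'
from h import *
p=snap('scene','s11.png');s=sense();print(s['wrist_force'],s['moment'],s['tcp_pos'],s['ee_rot'][:,0])
q=rg(cloud(p),.4,.54,.175,.22,.095,.215)
for z in np.arange(.095,.21,.01):
    r=rg(q,.4,.54,.17,.22,z,z+.01)
    if len(r)>5: print(round(z,3),len(r),r.min(0),np.percentile(r,5,axis=0),np.median(r,0))
E
```

```text
time_s: 15.65
tcp_pos: [0.5004, 0.1976, 0.1761]
ee_rot: [[0.012, 0.088, -0.996], [0.006, -0.996, -0.088], [-1.0, -0.005, -0.013]]
wrist_force: [-3.4, -0.7, -1.0]
gripper_width: 0.217
[-4.1335 -0.2558 -0.2406] [-0.4954  1.3981  0.0487] [0.5004 0.1977 0.1761] [ 0.0124  0.0063 -0.9999]
0.095 72 [0.4838 0.19   0.0953] [0.4855 0.1917 0.0956] [0.4878 0.1986 0.1003]
0.105 74 [0.484  0.1902 0.105 ] [0.4861 0.1909 0.1056] [0.4884 0.1992 0.1104]
0.115 66 [0.485  0.1906 0.115 ] [0.4857 0.1921 0.1155] [0.4881 0.1989 0.1201]
0.125 89 [0.4778 0.1825 0.125 ] [0.4794 0.1841 0.1293] [0.4828 0.2005 0.1328]
0.135 178 [0.478  0.1831 0.135 ] [0.4803 0.1855 0.1352] [0.4866 0.1991 0.1364]
0.145 100 [0.4825 0.188  0.1451] [0.4839 0.1895 0.1461] [0.4863 0.1996 0.1507]
0.155 183 [0.4829 0.1786 0.1552] [0.4844 0.1805 0.1561] [0.4889 0.1995 0.1608]
0.165 217 [0.4828 0.1789 0.165 ] [0.485  0.1811 0.1655] [0.4892 0.2003 0.1701]
0.175 215 [0.4831 0.1776 0.175 ] [0.4848 0.1801 0.1754] [0.4889 0.199  0.1803]
0.185 231 [0.4831 0.176  0.185 ] [0.4851 0.1786 0.1855] [0.4889 0.1984 0.1904]
0.195 292 [0.4841 0.1753 0.195 ] [0.4855 0.1781 0.1958] [0.4903 0.1971 0.2005]
0.205 168 [0.485  0.1752 0.205 ] [0.486  0.1767 0.2053] [0.4913 0.186  0.2082]
```

Upright now: axis x is about 0.494 at the bottom and 0.495 at the top. I'll lift out and carry it over the well.

```bash
python3 -m creep '[[0,0,0,8,0],[0,0,0,18,0],[0,0,0,30,0],[0,0,0,42,0],[0,0,-10,45,0],[0,-2,-30,45,0],[0,-3,-55,45,0],[0,-4,-80,45,0]]'; python3 -m creep '[[0,-1,-25,0,0],[0,-2,-50,0,0],[0,-3,-75,0,0],[0,-4,-100,0,0],[0,-5,-120,0,0],[0,-6,-132,0,0],[0,-6,-137,0,0],[0,-6,-137,0,0]]';python3 - <<'E'
from h import *
p=snap('scene','s12.png');s=sense();print(s['wrist_force'],s['moment'],s['tcp_pos'],s['ee_rot'][:,0])
w=snap('wrist','w12.png')
q=rg(cloud(p),.4,.54,-.06,.03,.075,.255)
for z in np.arange(.075,.26,.01):
    r=rg(q,.4,.54,-.06,.03,z,z+.01)
    if len(r)>5: print(round(z,3),len(r),r.min(0),np.percentile(r,5,axis=0),np.median(r,0),r.max(0))
E
```

```text
time_s: 16.5
tcp_pos: [0.4957, 0.1155, 0.2208]
ee_rot: [[0.012, 0.088, -0.996], [0.006, -0.996, -0.088], [-1.0, -0.005, -0.012]]
wrist_force: [0.3, -0.0, -2.7]
gripper_width: 0.218
time_s: 17.3
tcp_pos: [0.4894, -0.0222, 0.2207]
ee_rot: [[0.012, 0.087, -0.996], [0.006, -0.996, -0.087], [-1.0, -0.005, -0.012]]
wrist_force: [0.4, 0.1, -3.0]
gripper_width: 0.224
[ 1.1629 -0.0325 -2.7918] [-0.1211  0.0058  0.0658] [ 0.4897 -0.0216  0.2207] [ 0.012   0.0061 -0.9999]
0.105 19 [ 0.4795 -0.0248  0.1076] [ 0.4797 -0.024   0.1082] [ 0.4812 -0.0205  0.1122] [ 0.4842 -0.0182  0.1148]
0.115 28 [ 0.4785 -0.0244  0.1158] [ 0.4793 -0.024   0.116 ] [ 0.4813 -0.021   0.1201] [ 0.4849 -0.0183  0.1245]
0.125 25 [ 0.4783 -0.0247  0.1254] [ 0.4789 -0.0241  0.1256] [ 0.481  -0.0202  0.1294] [ 0.4843 -0.0174  0.1349]
0.135 56 [ 0.4746 -0.028   0.1351] [ 0.4753 -0.0264  0.1355] [ 0.4786 -0.0192  0.1412] [ 0.4877 -0.0143  0.1449]
0.145 64 [ 0.4745 -0.0275  0.1453] [ 0.4752 -0.0267  0.146 ] [ 0.478  -0.0189  0.1501] [ 0.488  -0.0138  0.155 ]
0.155 66 [ 0.4743 -0.0273  0.1553] [ 0.475  -0.0262  0.1559] [ 0.4775
[... 361 characters left out ...]
.4877 -0.0118  0.1945]
0.195 110 [ 0.4723 -0.0407  0.1951] [ 0.4735 -0.0359  0.1957] [ 0.4766 -0.0178  0.2012] [ 0.4975 -0.0026  0.205 ]
0.205 202 [ 0.4721 -0.0424  0.205 ] [ 0.4735 -0.0394  0.2055] [ 0.4786 -0.0159  0.2099] [ 0.4985 -0.0025  0.215 ]
0.215 197 [ 0.4722 -0.0416  0.215 ] [ 0.4734 -0.0392  0.2154] [ 0.4786 -0.0167  0.2196] [ 0.4983 -0.0022  0.2249]
0.225 217 [ 0.4719 -0.0437  0.225 ] [ 0.4736 -0.0406  0.2255] [ 0.4786 -0.0167  0.23  ] [ 0.499  -0.0005  0.2349]
0.235 235 [ 0.4723 -0.045   0.2352] [ 0.4738 -0.0421  0.2358] [ 0.478  -0.0174  0.2404] [0.4978 0.0015 0.245 ]
0.245 285 [ 0.4737 -0.0487  0.2451] [ 0.4754 -0.0439  0.2455] [ 0.4808 -0.0255  0.2492] [0.5001 0.0048 0.2549]
```

View pics/s12.png

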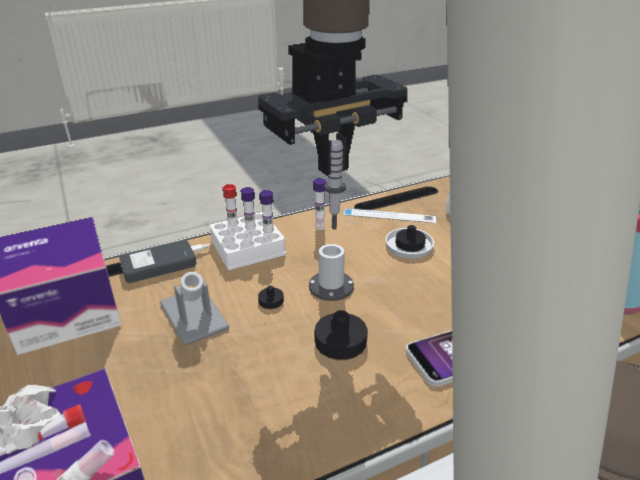

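View pics/w12.png

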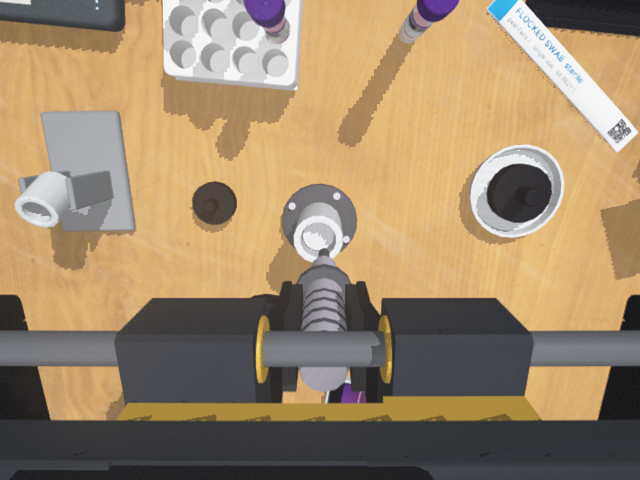

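The punch hangs upright over the well, nose tip at scene (335,228), tip z≈0.107. I'll correct by +1,+3 mm and lower it into the bore to just above the tag.

```bash
python3 -m creep '[[0,1,3,0,0],[0,1,3,-10,0],[0,1,3,-22,0],[0,1,3,-34,0],[0,1,3,-42,0],[0,1,3,-46,0],[0,1,3,-46,0],[0,1,3,-46,0]]';python3 - <<'E'
from h import *
p=snap('scene','s13.png');s=sense();print(s['wrist_force'],s['moment'],s['tcp_pos'],s['ee_rot'][:,0])
cv2.imwrite('pics/s13c.png',cv2.resize(p['image'][130:310,260:420],(640,720)[::1])[:600])
q=rg(cloud(p),.4,.54,-.06,.03,.071,.255)
for z in np.arange(.071,.2,.01):
    r=rg(q,.4,.54,-.06,.03,z,z+.01)
    if len(r)>5: print(round(z,3),len(r),r.min(0),np.percentile(r,5,axis=0),np.median(r,0),r.max(0))
E
```

```text
time_s: 18.2
tcp_pos: [0.4911, -0.0181, 0.175]
ee_rot: [[0.013, 0.089, -0.996], [0.006, -0.996, -0.089], [-1.0, -0.005, -0.013]]
wrist_force: [1.2, 0.5, -2.3]
gripper_width: 0.22
[ 0.426   0.024  -2.4531] [-0.0253  0.0306  0.0065] [ 0.4912 -0.0181  0.1752] [ 0.0131  0.0062 -0.9999]
0.071 48 [ 0.4628 -0.0318  0.071 ] [ 0.4646 -0.0309  0.0711] [ 0.4827 -0.0171  0.0731] [0.4952 0.0016 0.0803]
0.081 19 [ 0.4806 -0.0209  0.0815] [ 0.4809 -0.0204  0.082 ] [ 0.4831 -0.0164  0.0849] [ 0.4857 -0.0134  0.0907]
0.091 56 [ 0.4767 -0.0252  0.0911] [ 0.4775 -0.0237  0.0913] [ 0.4796 -0.0149  0.0963] [ 0.4874 -0.01    0.1009]
0.101 64 [ 0.4764 -0.0248  0.1014] [ 0.4771 -0.0242  0.1017] [ 0.4792 -0.0151  0.1061] [ 0.4875 -0.0102  0.111 ]
0.111 64 [ 0.4757 -0.0246  0.1114] [ 0.4771 -0.0237  0.1118] [ 0.48   -0.0143  0.1164] [ 0.4889 -0.0099  0.1209]
0.121 41 [ 0.4692 -0.0293  0.121 ] [ 0.4706 -0.0247  0.1214] [ 0.4774 -0.0139  0.1292] [ 0.4901 -0.0035  0.131 ]
0.131 165 [ 0.4695 -0.0327  0.1311] [ 0.4708 -0.0296  0.1318] [ 0.4775 -0.0129  0.1347] [ 0.498  -0.0026  0.141 ]
0.141 79 [ 0.474  -0.0278  0.1412] [ 0.4749 -0.0262  0.1419] [ 0.4775 -0.0149  0.146 ] [ 0.4887 -0.0077  0.1509]
0.151 124 [ 0.4727 -0.0366  0.151 ] [ 0.4751 -0.0332  0.1516] [ 0.4792 -0.0134  0.1575] [0.5011 0.0014 0.1609]
0.161 180 [ 0.4738 -0.0373  0.1611] [ 0.4753 -0.0352  0.1616] [ 0.4802 -0.0122  0.166 ] [0.5021 0.0021 0.1709]
0.171 187 [ 0.4731 -0.0377  0.1711] [ 0.4753 -0.0346  0.1716] [ 0.4796 -0.012   0.1759] [0.4996 0.0021 0.1809]
0.181 191 [ 0.4739 -0.0402  0.181 ] [ 0.4754 -0.0369  0.1817] [ 0.4796 -0.0134  0.1862] [0.4997 0.0039 0.191 ]
0.191 259 [ 0.4727 -0.0418  0.191 ] [ 0.4756 -0.0381  0.1917] [ 0.4806 -0.0164  0.1968] [0.5021 0.0066 0.201 ]
```

View pics/s13c.png

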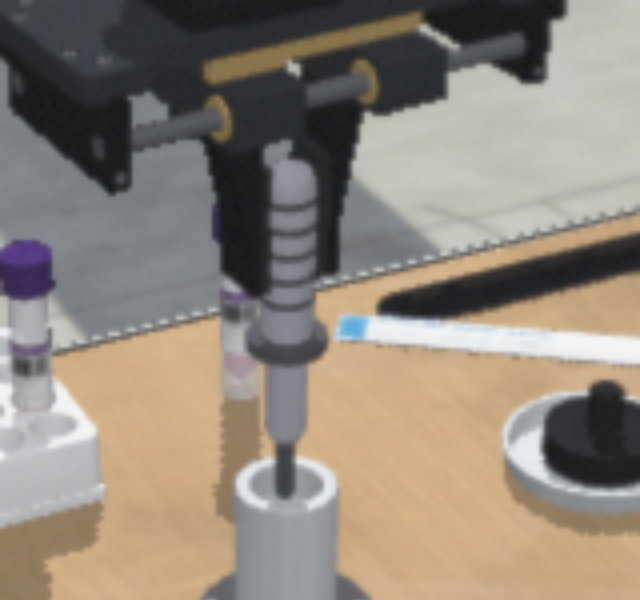

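The nose is centred in the bore at (285,480) of the crop, well below the rim. Now a slow descent to feel for the tag.

```bash
python3 -m creep '[[0,0,0,-2,0],[0,0,0,-4,0],[0,0,0,-6,0],[0,0,0,-7,0],[0,0,0,-8,0],[0,0,0,-8,0],[0,0,0,-8,0],[0,0,0,-8,0]]'
```

```text
time_s: 19.05
tcp_pos: [0.4915, -0.0181, 0.1676]
ee_rot: [[0.014, 0.089, -0.996], [0.006, -0.996, -0.089], [-1.0, -0.005, -0.014]]
wrist_force: [-0.7, -0.5, 3.4]
gripper_width: 0.219
```

Contact: about 5.8 N up. I'll go on in small steps.

```bash
python3 -m creep '[[0,0,0,-1,0],[0,0,0,-1,0],[0,0,0,-2,0],[0,0,0,-2,0],[0,0,0,-3,0],[0,0,0,-3,0],[0,0,0,-4,0],[0,0,0,-4,0]]'
```

```text
time_s: 19.85
tcp_pos: [0.4918, -0.0181, 0.164]
ee_rot: [[0.015, 0.089, -0.996], [0.006, -0.996, -0.089], [-1.0, -0.005, -0.015]]
wrist_force: [-1.4, 0.2, 5.4]
gripper_width: 0.221
```

```bash
python3 -m creep '[[0,0,0,-1,0],[0,0,0,-1,0],[0,0,0,-2,0],[0,0,0,-2,0],[0,0,0,-2.5,0],[0,0,0,-3,0],[0,0,0,-3,0],[0,0,0,-3,0]]'
```

```text
time_s: 20.65
tcp_pos: [0.492, -0.0181, 0.1619]
ee_rot: [[0.015, 0.09, -0.996], [0.006, -0.996, -0.089], [-1.0, -0.005, -0.016]]
wrist_force: [-1.9, 0.7, 8.4]
gripper_width: 0.222
```

```bash
python3 -m creep '[[0,0,0,-1,0],[0,0,0,-1,0],[0,0,0,-2,0],[0,0,0,-2,0],[0,0,0,-2.5,0],[0,0,0,-2.5,0],[0,0,0,-2.5,0],[0,0,0,-2.5,0]]'; python3 - <<'E'
from h import *
p=snap('scene','s14.png');s=sense();print(s['wrist_force'],s['moment'],s['tcp_pos'])
cv2.imwrite('pics/s14c.png',cv2.resize(p['image'][130:310,260:420],(640,720)[::1])[:600])
E
```

```text
time_s: 21.45
tcp_pos: [0.4914, -0.0183, 0.1587]
ee_rot: [[0.014, 0.089, -0.996], [0.006, -0.996, -0.089], [-1.0, -0.004, -0.014]]
wrist_force: [-0.5, -0.2, -3.2]
gripper_width: 0.226
[ 0.6221  0.261  -3.0089] [ 0.0232 -0.0149 -0.0097] [ 0.4915 -0.0183  0.1588]
```

View pics/s14c.png

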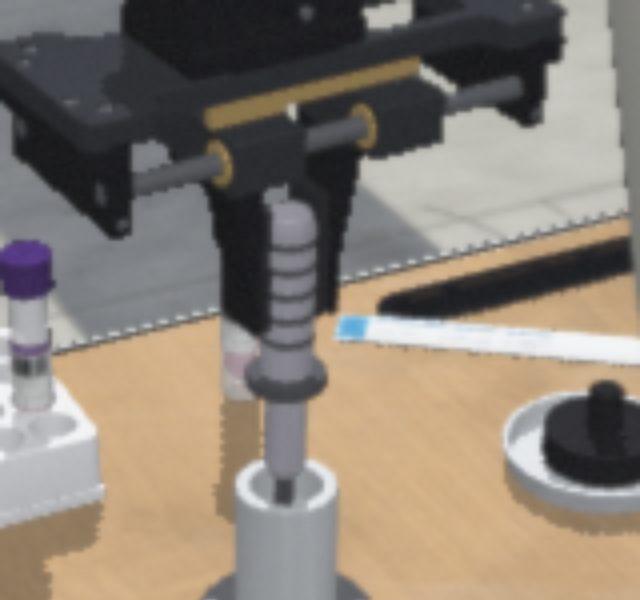

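It tripped: the force fell back to the bare weight, the punch stayed upright and there was no hard contact. I'll lift out and go back over the stand.

```bash
python3 -m creep '[[0,0,0,12,0],[0,0,0,26,0],[0,0,0,40,0],[0,0,0,55,0],[0,0,12,58,0],[0,1,35,58,0],[0,2,60,58,0],[0,2,85,58,0]]'; python3 -m creep '[[0,0,25,0,0],[0,1,50,0,0],[0,1,75,0,0],[0,2,100,0,0],[0,2,118,0,0],[0,2,128,0,0],[0,2,130,0,0],[0,2,130,0,0]]';python3 - <<'E'
from h import *
p=snap('scene','s15.png');s=sense();print(s['wrist_force'],s['moment'],s['tcp_pos'],s['ee_rot'][:,0])
cv2.imwrite('pics/s15c.png',cv2.resize(p['image'][130:330,100:300],(600,600)))
q=rg(cloud(p),.4,.54,.16,.23,.075,.255)
for z in np.arange(.085,.24,.01):
    r=rg(q,.4,.54,.16,.23,z,z+.01)
    if len(r)>5: print(round(z,3),len(r),r.min(0),np.percentile(r,5,axis=0),np.median(r,0),r.max(0))
E
```

```text
time_s: 22.3
tcp_pos: [0.4929, 0.0679, 0.2161]
ee_rot: [[0.013, 0.089, -0.996], [0.006, -0.996, -0.089], [-1.0, -0.005, -0.013]]
wrist_force: [0.6, -0.3, -2.8]
gripper_width: 0.224
time_s: 23.1
tcp_pos: [0.4946, 0.1977, 0.2158]
ee_rot: [[0.012, 0.089, -0.996], [0.005, -0.996, -0.089], [-1.0, -0.004, -0.012]]
wrist_force: [0.5, -0.0, -2.7]
gripper_width: 0.215
[-0.2501 -0.2881 -2.4575] [-0.1603 -0.0375  0.0677] [0.4947 0.1973 0.2159] [ 0.0121  0.0052 -0.9999]
0.085 23 [0.494  0.1908 0.0851] [0.4948 0.1913 0.0852] [0.4973 0.1996 0.086 ] [0.5004 0.2074 0.088 ]
0.115 32 [0.4847 0.1948 0.1151] [0.485  0.1951 0.1158] [0.4871 0.1984 0.1196] [0.4896 0.2017 0.1245]
0.125 37 [0.4809 0.1903 0.125 ] [0.4812 0.1921 0.1254] [0.485  0.1986 0.1315] [0.4883 0.2053 0.1349]
0.135 78 [0.4805 0.19   0.1351] [0.4813 0.1916 0.1353] [0.4831 0.199  0.1399] [0.4895 0.2058 0.145 ]
0.145 77 [0.4794 0.1907 0.1451] [0.4809 0.192  0.1458] [0.4831 0.199  0.1498] [0.4906 0.2056 0.1549]
0.155 75 [0.4787 0.1906 0.1552] [0.4811 0.1919 0.1555] [0.4834 0.1994 0.1597] [0.4889 0.2057 0.1648]
0.165 120 [0.4721 0.1827 0.1652] [0.4741 0.1842 0.1698] [0.4779 0.1994 0.1734] [0.5011 0.2132 0.175 ]
0.175 166 [0.4738 0.1841 0.175 ] [0.477  0.1862 0.1751] [0.4816 0.1995 0.1774] [0.4986 0.2129 0.1849]
0.185 108 [0.4775 0.1882 0.185 ] [0.4787 0.1896 0.1858] [0.4816 0.199  0.1903] [0.4905 0.2074 0.195 ]
0.195 199 [0.4775 0.1789 0.195 ] [0.4791 0.1811 0.1962] [0.4831 0.1996 0.2007] [0.5048 0.2166 0.2049]
0.205 231 [0.4775 0.1783 0.205 ] [0.479  0.1809 0.2055] [0.4835 0.2001 0.2101] [0.5035 0.2166 0.2149]
0.215 230 [0.4777 0.1774 0.2151] [0.4791 0.1798 0.2156] [0.4831 0.1989 0.2201] [0.5038 0.2175 0.2249]
0.225 254 [0.4761 0.1747 0.225 ] [0.4788 0.1782 0.2257] [0.4831 0.1993 0.2301] [0.501  0.2203 0.235 ]
0.235 340 [0.4783 0.1737 0.235 ] [0.48   0.177  0.2356] [0.4842 0.1973 0.2405] [0.5042 0.2218 0.245 ]
```

View pics/s15c.png

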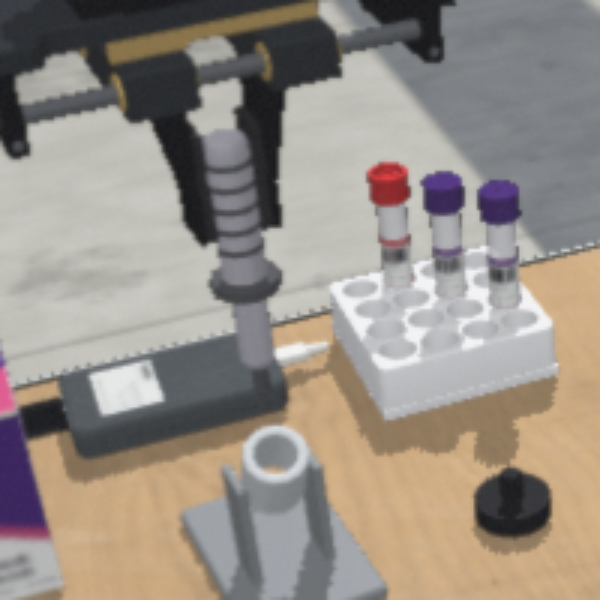

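```bash
python3 - <<'E'
from h import *
p=capture('scene');print(proj(p,[.4905,.196,.080]),atz(p,191.7,281.7,.08))
im=p['image'][255:310,165:220];cv2.imwrite('pics/s16c.png',cv2.resize(im,(550,550),interpolation=cv2.INTER_CUBIC))
q=cloud(p);r=rg(q,.455,.53,.175,.22,.06,.09)
# ring top plane fit: points lying near plane through M with normal
n=np.array([-.4675,-.0420,.883])
for off in (-.003,-.001,0,.001,.003):
  M=np.array([.4905,.196,.080])
  d=(r-M)@n-off; k=r[abs(d)<.0008]
  print(off,len(k),(k.min(0)+k.max(0))/2,k.max(0)-k.min(0))
E
```

```text
[191.7026 279.2791] [0.485  0.1974 0.08  ]
-0.003 19 [0.4874 0.1979 0.075 ] [0.0222 0.0263 0.0117]
-0.001 39 [0.4858 0.1976 0.0768] [0.0229 0.0309 0.0124]
0 74 [0.4872 0.1982 0.0783] [0.0258 0.0291 0.0154]
0.001 101 [0.4864 0.1977 0.0792] [0.0277 0.0295 0.015 ]
0.003 43 [0.486  0.1978 0.0805] [0.0257 0.028  0.0134]
```

View pics/s16c.png

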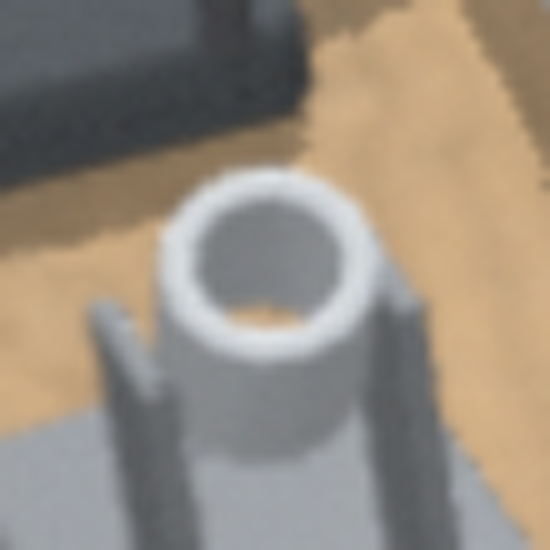

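In the scene camera's own frame the mouth is at (0.486, 0.198) and the punch axis at (0.4885, 0.198), so I'll shift −3.5 mm in x and lower the nose into the mouth.

```bash
python3 -m creep '[[0,-3.5,0,-8,0],[0,-3.5,0,-18,0],[0,-3.5,0,-28,0],[0,-3.5,0,-36,0],[0,-3.5,0,-41,0],[0,-3.5,0,-45,0],[0,-3.5,0,-45,0],[0,-3.5,0,-45,0]]';python3 - <<'E'
from h import *
p=snap('scene','s17.png');s=sense();print(s['wrist_force'],s['moment'],s['tcp_pos'])
cv2.imwrite('pics/s17c.png',cv2.resize(p['image'][180:310,130:260],(600,600),interpolation=cv2.INTER_CUBIC))
E
```

```text
time_s: 24.0
tcp_pos: [0.4915, 0.1973, 0.1712]
ee_rot: [[0.013, 0.088, -0.996], [0.005, -0.996, -0.088], [-1.0, -0.004, -0.013]]
wrist_force: [0.1, -0.3, -3.4]
gripper_width: 0.219
[ 0.3347  0.2826 -2.6568] [-0.039   0.0247 -0.0426] [0.4916 0.1973 0.1714]
```

View pics/s17c.png

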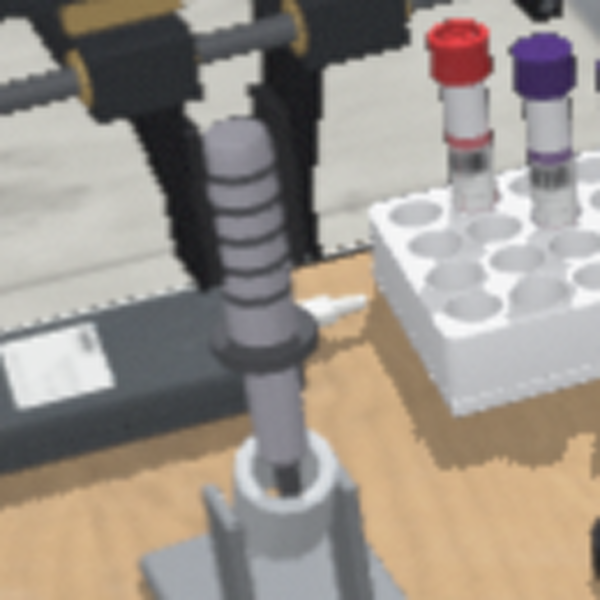

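Nose in the mouth, no contact force. Swinging back to the lean.

```bash
python3 -m creep '[[0,-6,-0.5,0,0],[0,-13,-1,-0.5,0],[0,-21,-2,-1.5,0],[0,-29,-2.5,-3,0],[0,-37,-3,-5.5,0],[0,-44,-4,-8.5,0],[0,-44,-4,-8.5,0],[0,-44,-4,-8.5,0]]';python3 - <<'E'
from h import *
p=snap('scene','s18.png');s=sense();print(s['wrist_force'],s['moment'],s['tcp_pos'])
cv2.imwrite('pics/s18c.png',cv2.resize(p['image'][180:310,130:260],(600,600),interpolation=cv2.INTER_CUBIC))
q=rg(cloud(p),.4,.54,.16,.23,.075,.255)
for z in np.arange(.085,.20,.01):
    r=rg(q,.4,.54,.185,.21,z,z+.01)
    if len(r)>5: print(round(z,3),len(r),np.percentile(r,5,axis=0),np.median(r,0),r.max(0))
E
```

```text
time_s: 24.85
tcp_pos: [0.447, 0.1932, 0.1627]
ee_rot: [[0.012, 0.088, -0.996], [0.005, -0.996, -0.088], [-1.0, -0.004, -0.012]]
wrist_force: [0.7, 0.8, -0.5]
gripper_width: 0.221
[ 1.3043 -0.184  -0.1881] [ 0.0883 -0.4509  0.0115] [0.4471 0.1932 0.1626]
0.085 52 [0.465  0.1909 0.0854] [0.4689 0.2001 0.0895] [0.5004 0.2063 0.0946]
0.095 45 [0.4603 0.1907 0.0957] [0.463  0.1989 0.1   ] [0.4725 0.2042 0.1048]
0.105 7 [0.4512 0.1917 0.1051] [0.4588 0.1977 0.1058] [0.4641 0.2031 0.1139]
0.115 144 [0.4446 0.1864 0.1162] [0.4487 0.198  0.1209] [0.4589 0.2098 0.125 ]
0.125 71 [0.4435 0.1882 0.1254] [0.4476 0.1993 0.1287] [0.4643 0.2095 0.1349]
0.135 64 [0.4371 0.1869 0.1356] [0.441  0.1962 0.1405] [0.4455 0.2089 0.145 ]
0.145 96 [0.4337 0.1871 0.1459] [0.4365 0.1995 0.1499] [0.4421 0.2098 0.1546]
0.155 110 [0.429  0.1874 0.1553] [0.434  0.1996 0.1593] [0.439  0.2099 0.165 ]
0.165 114 [0.4241 0.1878 0.1657] [0.4298 0.1998 0.1698] [0.4393 0.2097 0.175 ]
0.175 186 [0.4222 0.1864 0.1758] [0.4267 0.1965 0.1812] [0.438  0.2099 0.185 ]
0.185 111 [0.4291 0.1875 0.1851] [0.4341 0.1995 0.1875] [0.4479 0.2098 0.1944]
0.195 15 [0.4323 0.207  0.1957] [0.4337 0.2082 0.1981] [0.4364 0.21   0.2021]
```

View pics/s18c.png

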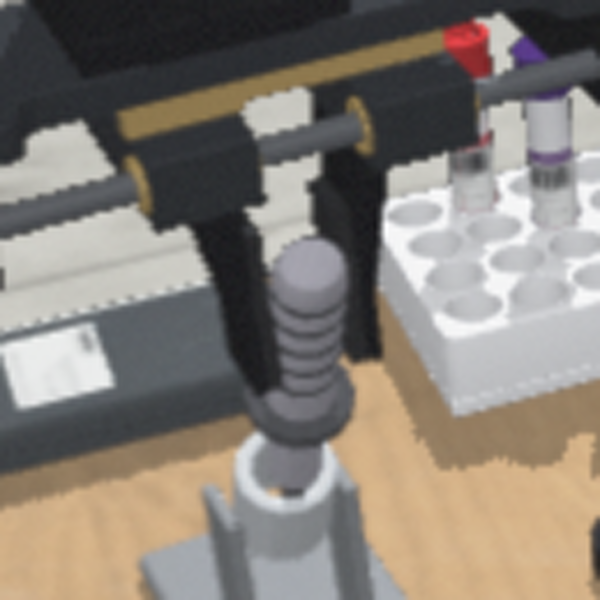

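About 23–25° of lean so far; I'll complete it.

```bash
python3 -m creep '[[0,-2,0,-1,0],[0,-4,0,-2,0],[0,-6,-0.5,-3,0],[0,-7,-0.5,-3.5,0],[0,-7,-0.5,-3.5,0],[0,-7,-0.5,-3.5,0],[0,-7,-0.5,-3.5,0],[0,-7,-0.5,-3.5,0]]';python3 - <<'E'
from h import *
p=snap('scene','s19.png');w=snap('wrist','w19.png');s=sense();print(s['wrist_force'],s['moment'],s['tcp_pos'])
cv2.imwrite('pics/s19c.png',cv2.resize(p['image'][180:310,130:260],(600,600),interpolation=cv2.INTER_CUBIC))
q=rg(cloud(p),.4,.54,.16,.23,.075,.255)
for z in np.arange(.075,.18,.01):
    r=rg(q,.4,.54,.191,.205,z,z+.01)
    if len(r)>5: print(round(z,3),len(r),np.percentile(r,5,axis=0),np.median(r,0),r.max(0))
E
```

```text
time_s: 25.7
tcp_pos: [0.4402, 0.1928, 0.1591]
ee_rot: [[0.012, 0.088, -0.996], [0.005, -0.996, -0.088], [-1.0, -0.004, -0.012]]
wrist_force: [1.6, 0.7, -0.3]
gripper_width: 0.219
[ 2.5346 -0.168  -0.0881] [-0.0085 -1.0021  0.0291] [0.4402 0.1928 0.1591]
0.075 30 [0.4677 0.1936 0.0751] [0.479  0.2009 0.0769] [0.4998 0.2048 0.085 ]
0.085 43 [0.4628 0.1927 0.0853] [0.4665 0.2005 0.0903] [0.4989 0.2044 0.0943]
0.095 25 [0.4583 0.1928 0.0955] [0.4607 0.1997 0.0977] [0.4667 0.2035 0.1019]
0.105 16 [0.4417 0.1923 0.1116] [0.443  0.1984 0.1136] [0.4469 0.205  0.1146]
0.115 76 [0.4406 0.192  0.1161] [0.4441 0.199  0.1187] [0.4518 0.2049 0.1248]
0.125 38 [0.4356 0.1921 0.1253] [0.4399 0.1974 0.1292] [0.4483 0.2031 0.1347]
0.135 42 [0.4294 0.1914 0.1365] [0.4323 0.1973 0.1407] [0.4379 0.2046 0.1447]
0.145 56 [0.4245 0.1917 0.1454] [0.4291 0.1987 0.1503] [0.4336 0.2047 0.1545]
0.155 64 [0.4194 0.1924 0.1557] [0.4247 0.1996 0.1603] [0.4364 0.2047 0.1648]
0.165 77 [0.4138 0.1918 0.1653] [0.4187 0.1986 0.1706] [0.4308 0.2049 0.175 ]
0.175 115 [0.4142 0.1914 0.1758] [0.4211 0.1965 0.1792] [0.4303 0.2049 0.185 ]
```

View pics/s19c.png

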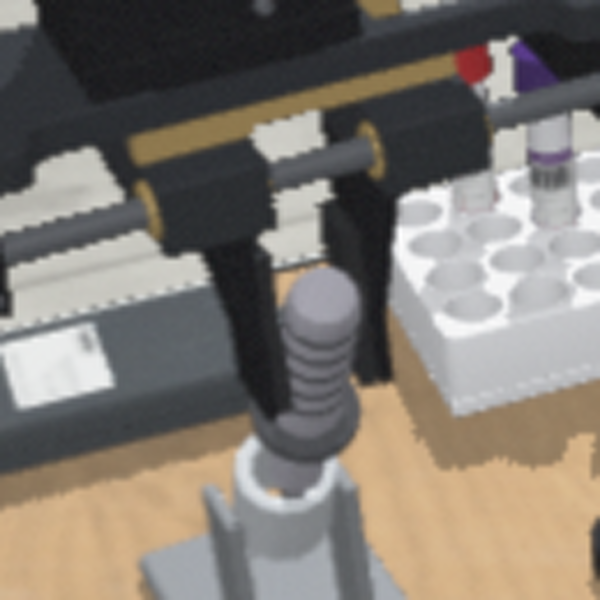

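View pics/w19.png

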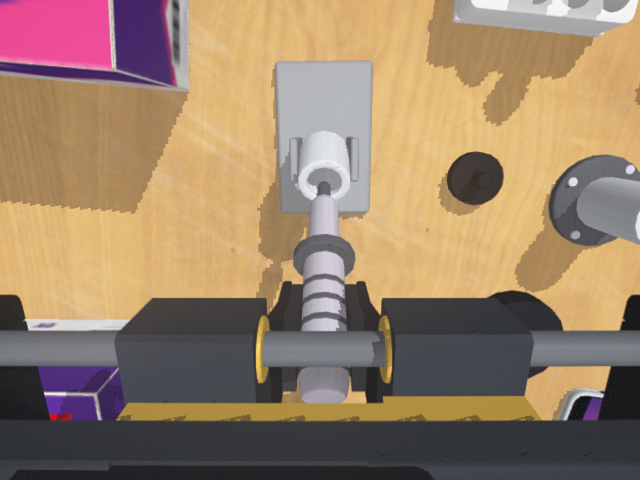

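Lean matches about 28–30°; nose at wrist (323,187) against the near rim. I'll shift square to the tube axis to centre it, then feed it in.

```bash
python3 -m creep '[[0,3,0,1.5,0],[0,6,0.5,3,0],[0,6,0.5,3,0],[0,8,0.5,-1,0],[0,10.5,1,-5,0],[0,13,1,-9.5,0],[0,15.5,1,-14,0],[0,15.5,1,-14,0]]';python3 - <<'E'
from h import *
p=snap('scene','s20.png');w=snap('wrist','w20.png');s=sense();print(s['wrist_force'],s['moment'],s['tcp_pos'])
a=cv2.resize(p['image'][180:310,130:260],(400,400),interpolation=cv2.INTER_CUBIC);b=cv2.resize(w['image'][100:320,210:430],(400,400))
cv2.imwrite('pics/c20.png',np.hstack([a,b]))
E
```

```text
time_s: 26.6
tcp_pos: [0.456, 0.1938, 0.1444]
ee_rot: [[0.012, 0.088, -0.996], [0.005, -0.996, -0.088], [-1.0, -0.004, -0.012]]
wrist_force: [2.3, 0.6, -3.0]
gripper_width: 0.22
[ 0.7831  0.151  -2.2407] [-0.0283 -0.2782 -0.0072] [0.4558 0.1937 0.1449]
```

View pics/c20.png

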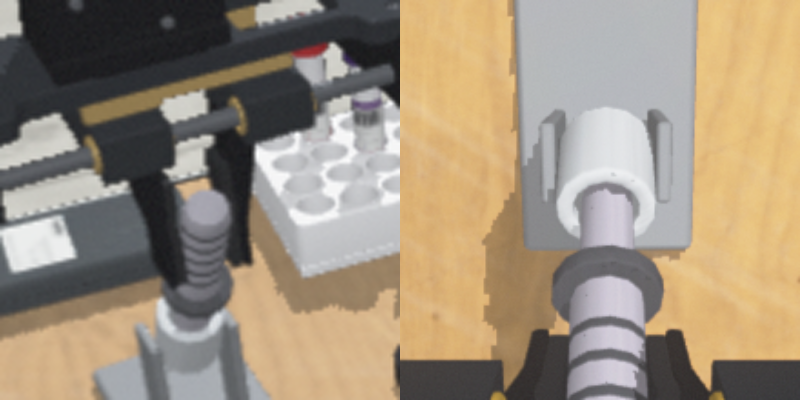

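The barrel foot is in the tube. Feeding on to home.

```bash
python3 -m creep '[[0,3,0,-4,0],[0,6,0.5,-8,0],[0,8,0.5,-12,0],[0,10,1,-16,0],[0,12.5,1,-20,0],[0,14.5,1,-23,0],[0,14.5,1,-23,0],[0,14.5,1,-23,0]]';python3 - <<'E'
from h import *
p=snap('scene','s21.png');w=snap('wrist','w21.png');s=sense();print(s['wrist_force'],s['moment'],s['tcp_pos'])
a=cv2.resize(p['image'][180:310,130:260],(400,400),interpolation=cv2.INTER_CUBIC);b=cv2.resize(w['image'][100:320,210:430],(400,400))
cv2.imwrite('pics/c21.png',np.hstack([a,b]))
E
```

```text
time_s: 27.5
tcp_pos: [0.4704, 0.1947, 0.1218]
ee_rot: [[0.012, 0.088, -0.996], [0.005, -0.996, -0.088], [-1.0, -0.004, -0.012]]
wrist_force: [-0.5, 0.3, -1.7]
gripper_width: 0.217
[-0.3387  0.4039 -2.3889] [-0.0109  0.0621  0.023 ] [0.4703 0.1948 0.122 ]
```

View pics/c21.png

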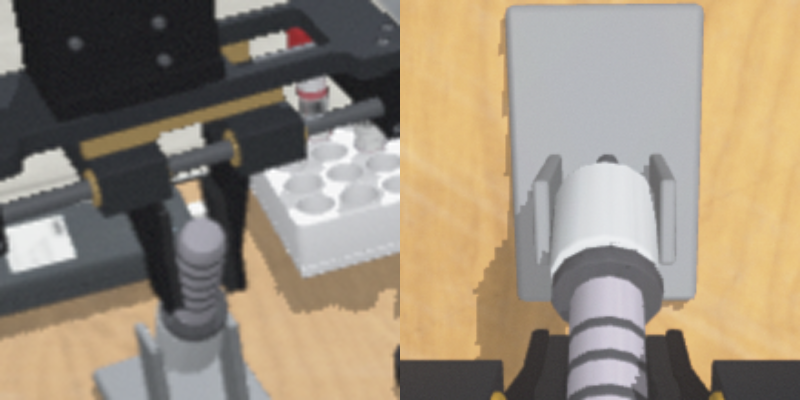

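The flange looks home or within a millimetre or two. A gentle final push, then release.

```bash
python3 -m creep '[[0,0.5,0,-1,0],[0,0.5,0,-1,0],[0,1,0,-1.5,0],[0,1,0,-2,0],[0,1,0,-2,0],[0,1,0,-2,0],[0,1,0,-2,0],[0,1,0,-2,0]]'; python3 -m creep '[[0.3,0,0,0,0],[0.45,0,0,0,0],[0.55,0,0,0,0],[0.55,0,0,0,0],[0.55,0,0,0,0],[0.55,0,0,0,0],[0.55,0,0,0,0],[0.55,0,0,0,0]]';python3 - <<'E'
from h import *
w=snap('wrist','w22.png');s=sense();print(s['wrist_force'],s['moment'],s['tcp_pos'])
E
python3 -m creep '[[0.6,0,0,10,0],[0.6,0,0,25,0],[0.6,0,0,50,0],[0.6,0,0,80,0],[0.6,-15,0,110,0],[0.6,-30,0,135,0],[0.6,-30,0,140,0],[0.6,-30,0,140,0]]'
python3 - <<'E'
from h import *
p=snap('scene','s23.png');w=snap('wrist','w23.png');s=sense();print(s['wrist_force'],s['tcp_pos'])
a=cv2.resize(p['image'][180:310,130:260],(400,400),interpolation=cv2.INTER_CUBIC);b=cv2.resize(w['image'][60:280,210:430],(400,400))
cv2.imwrite('pics/c23.png',np.hstack([a,b]))
q=cloud(w,310)
for z in np.arange(.055,.16,.01):
    r=rg(q,.42,.54,.13,.25,z,z+.01)
    if len(r): print(round(z,3),len(r),r.mean(0).round(4),r.min(0).round(4),r.max(0).round(4))
E
```

```text
time_s: 28.4
tcp_pos: [0.4711, 0.1948, 0.1214]
ee_rot: [[0.012, 0.088, -0.996], [0.005, -0.996, -0.088], [-1.0, -0.004, -0.013]]
wrist_force: [-5.8, 0.4, 7.6]
gripper_width: 0.22
time_s: 29.2
tcp_pos: [0.4712, 0.1948, 0.1213]
ee_rot: [[0.012, 0.088, -0.996], [0.005, -0.996, -0.088], [-1.0, -0.004, -0.013]]
wrist_force: [-0.6, 0.3, -0.8]
gripper_width: 0.548
[0.0447 0.1432 0.9539] [-0.0723  0.0274  0.0326] [0.4712 0.1949 0.1213]
time_s: 30.05
tcp_pos: [0.4414, 0.1952, 0.2628]
ee_rot: [[0.015, 0.089, -0.996], [0.008, -0.996, -0.089], [-1.0, -0.006, -0.015]]
wrist_force: [-0.3, 0.5, -0.8]
gripper_width: 0.602
[-0.4424  0.0627 -0.2894] [0.4409 0.1946 0.2606]
0.055 468 [0.5058 0.1983 0.0625] [0.4861 0.1757 0.055 ] [0.518  0.2191 0.065 ]
0.065 325 [0.5059 0.1969 0.0688] [0.4888 0.1762 0.065 ] [0.5146 0.2188 0.075 ]
0.075 431 [0.496  0.1976 0.0812] [0.4744 0.1796 0.075 ] [0.5085 0.2112 0.085 ]
0.085 580 [0.4931 0.1954 0.0887] [0.4797 0.1799 0.085 ] [0.5036 0.2095 0.095 ]
0.095 198 [0.4842 0.1947 0.1005] [0.4747 0.1846 0.095 ] [0.4895 0.2036 0.1049]
0.105 227 [0.4787 0.1939 0.1102] [0.4678 0.1833 0.105 ] [0.4843 0.2036 0.1149]
0.115 236 [0.4734 0.1938 0.1201] [0.4637 0.1823 0.1151] [0.4788 0.2029 0.1249]
0.125 271 [0.468  0.1931 0.1302] [0.457  0.1824 0.125 ] [0.4736 0.2024 0.135 ]
0.135 630 [0.4578 0.192  0.1409] [0.4459 0.1822 0.135 ] [0.4689 0.2016 0.145 ]
0.145 51 [0.4593 0.1917 0.1455] [0.4551 0.1855 0.145 ] [0.4616 0.1978 0.1468]
```

View pics/c23.png

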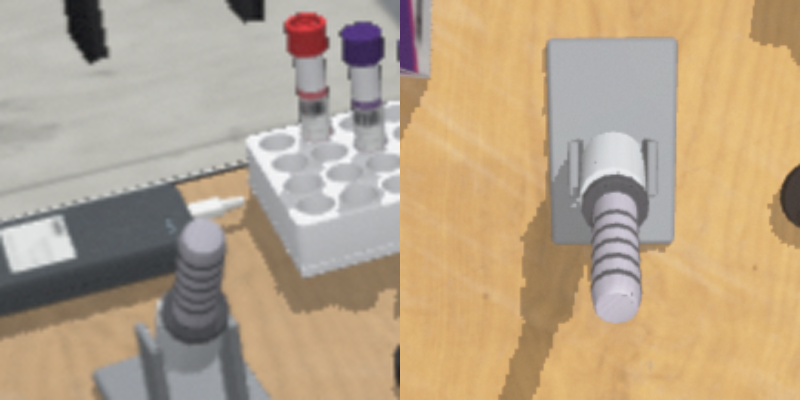

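View pics/s23.png

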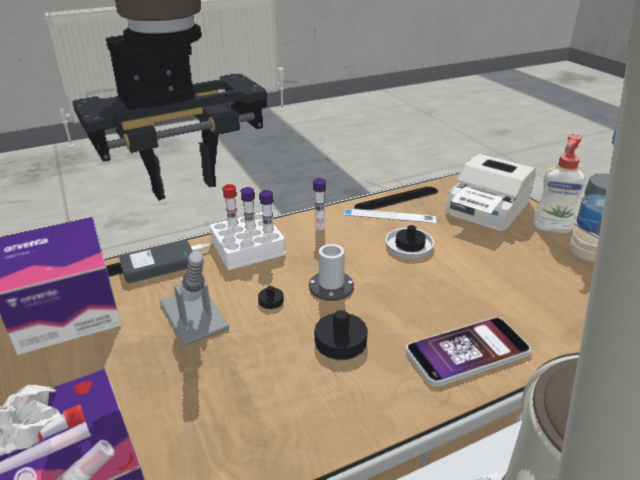

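The profile now matches the starting profile within about 2 mm and 1°, so the flange is home. The cap is in the dish at scene (411,238) and the arm is clear. Handing in.

```bash
python3 - <<'E'
from h import *
q=cloud(capture('top'));st('cap roof',rg(q,.48,.58,-.25,-.15,.016,.026));st('knob',rg(q,.48,.58,-.25,-.15,.034,.046))
print(finish_job(),sense()['time_s'])
E
```

```text
cap roof 479 [ 0.5277 -0.1956  0.0204] [ 0.5274 -0.1933  0.021 ] [0.0814 0.0796 0.01  ]
knob 50 [ 0.5274 -0.1961  0.0389] [ 0.527  -0.1964  0.0383] [0.0137 0.0137 0.0076]
the job is handed in; nothing more can be done
the job is handed in; nothing more can be done
```

I put the cap in the dish, fired the punch in the well, set it back in its leaning stand, and handed the job in after about 30 s. No verdict was reported.

- **Cap:** I took the middle-sized one off the well. My first close was too late and missed the knob; the cap did not move, and the second try held. At the end it stood knob up in the dish, about 2 mm off centre, with its roof 20 mm above the desk as expected.
- **Punch:** I levered it upright against the socket mouth and lowered it into the well, where it met the tag about 14–15 mm below the rim. The push rose to at least 11 N, then fell to just the punch's weight, and afterwards the nose looked short in the picture, so it fired. No hard contact with the tag showed in the force readings at the end of each press step.
- **Back in the stand:** I leaned the punch back the same way, fed it in and pushed it home with roughly 12 N. Its depth profile matches the start to about 2 mm and 1°.
- **Bystanders:** The last picture shows the power bank, swab pack and tube where they were; I checked them by eye only. The arm was clear of everything.
- **Disagreement:** The scene camera read about 4 mm off in x against the wrist camera and tool pose. The point was probably a few mm off the bore's centre, against the 14 mm allowed.

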